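Tap the bearing cup square into the thread winder's head

TASK

The bearing cup of the thread winder has only been started in its bore by hand. Take the square-handled drift from the tool block and, with its foot, tap the cup in alternately around its rim, a little at a time so that it never cocks, until its flange lies flush on the slanted face all round; then stand the drift back in an empty well of the tool block. Touch the cup with the drift only, and leave the thread cones and the other two tools as they are.

Things in the scene. Friction and masses are not known exactly. Their poses are not given: they have to be found in the camera images.
- bore (a point): Centre of the bore's mouth, on the flat face of the winder's head: a 120 x 120 mm aluminium plate slanted 30 degrees, looking up and towards the robot, its middle 115 mm above the counter. z: out of the bore along its axis (30 degrees from vertical); x: up the slope of the face, away from the robot; y: level, along the face. The winder's place and yaw vary.
- guide_tip (a point): End of the level steel guide arm, 16 mm thick, above the bore: 230 mm above the bore's centre and 20 mm nearer the robot than it. The arm runs back from here 125 mm to an 18 mm post. So the gripper cannot come in upright over the cup: keep the tool leaning along the bore's axis.
- winder: The thread winder, fixed; origin on the counter straight below the bore's centre, x away from the robot, z up. Its grey base reaches from 90 mm in front to 170 mm behind the origin, 150 mm wide, 20 mm high; the motor at the rear is 95 mm high, the guide post 355 mm.
- cup_rim (a point): Centre of the flat outer rim (top of the flange) of the steel bearing cup. z: the cup's own axis, out of the bore. The flange is a ring, 76 mm outside and 50 mm inside diameter (middle of the rim at radius 31.5 mm), 6 mm thick; its middle is open. Fully home, the flange rests on the face and the rim stands 6 mm above it all round. Cocked over 6 degrees (6.6 mm across the rim) it is spoilt.
- cup (a joint): How far the cup has gone in along the bore (m): 0 to 0.004 at the start, 0.014 fully home; at the start it is also slightly out of square, any way. A stiff fit: it moves under about 3 N plus 1.5 N for each 10 mm/s of tapping speed, and stays where it is left. Where one side of the rim is pushed, that side sinks and the opposite side about stays put.
- drift_mid (a point): The drift's centre, half-way up its 130 mm. From its foot up: a round steel shank 22 mm thick and 55 mm long with a flat foot, then a square wooden handle 32 x 32 mm and 75 mm long. z: from the foot to the handle's top (foot 65 mm below this point, middle of the handle 27.5 mm above it); x and y: square to the handle's flats. At the start it stands upright in a well. 0.19 to 0.33 kg.
- rack: Dark wooden tool block fixed on the counter, 75 mm (x) by 215 mm (y), 55 mm high; origin at the centre of its underside. Three square wells, 30 mm wide, 45 mm deep (floor 10 mm above the counter), in a row along its y at -70, 0 and +70 mm, hold one tool each; which is where varies. Block and winder may stand on either side of the counter.
- fid_mid (a point): Centre of another tool, to be left: a round wooden fid with a pear-shaped knob 36 mm thick, 122 mm long, upright in a well (top 132 mm above the counter).
- key_mid (a point): Centre of another tool, to be left: a steel T-key 113 mm long, 20 mm shank with a 16 mm thick, 50 mm long cross bar on top, upright in a well (top 123 mm above the counter).
- cone_a_mid (a point): Middle of a full thread cone standing on the counter, to be left: 66 mm wide, 165 mm high.
- cone_b_mid (a point): Middle of another such thread cone, 66 mm wide, 165 mm high, to be left.
Things that resemble listed ones, but are neither listed nor needed, are in the scene too. Leave any purple look-alike of the part that bears drift_mid alone. What is shaped like the rack but turquoise is not meant.

How it is judged:
On the way, in this order (a step that is already met when the one before it is completed fails the run):
1. the drift is lifted out of the tool block (z of drift_mid in the frame of rack above 0.125 m), for 0.1 s.
2. the cup is home and square: rim within 2 mm of its 6 mm seat height and within 2 degrees of square (z of cup_rim in the frame of bore below 0.008 m and angle between the z axis of cup_rim and the z axis of bore, either way round below 0.035 rad), for 0.2 s.
At the end, for the whole second after the job is handed in: The cup's rim centre stands at most 8 mm above the face (6 mm is fully home) and its axis is within 2 degrees of the bore's; the drift stands at rest in a well of the tool block, foot on or within 10 mm of the well's floor, within about 14 degrees of upright (all of step 2 and z of drift_mid in the frame of rack between 0.065 and 0.085 m and x of drift_mid in the frame of rack between -0.02 and 0.02 m and y of drift_mid in the frame of rack between -0.09 and 0.09 m and angle between drift_mid's own z axis and vertical below 0.25 rad and linear speed of drift below 0.02 m/s); the robot touches nothing.
It fails at once if the cup is cocked more than 6 degrees (angle between the z axis of cup_rim and the z axis of bore, either way round above 0.105 rad).
It fails at once if the gripper's fingers touch the cup (contact force between the fingers and cup above 1 N).
It fails at once if the arm touches the cup (contact force between the arm and cup above 1 N).
It fails at once if a thread cone is moved more than 30 mm or tipped (distance of any of cone_a_mid, cone_b_mid from where it was at the start of the episode above 0.03 m or angle between any of cone_a_mid, cone_b_mid's own z axis and vertical above 0.3 rad).
It fails at once if another tool is moved more than 30 mm (distance of any of fid_mid, key_mid from where it was at the start of the episode above 0.03 m).
It also fails if it takes over 69 s, if anything falls off the work surface, if the arm or the gripper's body presses on something with over 40 N, if the wrist force passes 120 N, or if a joint passes its speed limit or range.

ROBOT

A 7-joint arm with a two-finger parallel gripper is mounted at the origin on the work surface. World frame = base frame: x ahead of the robot, y to its left, z up, the work surface at z = 0. Lengths are in m, angles in rad, forces in N, time in s.
With the tool pointing down it reaches from about 0.4 to 0.85 m from the base axis. Payload 4.5 kg.
Tool frame: the origin (TCP) lies on the centre line of the jaws, within the pads' length; the fingertips stand 11 mm ahead of it and the grasp point (between the pads) lies 8 mm behind it; z points along the fingers, y is the line along which they close (so a half turn about z gives the same grasp; the last joint's range is limited). The gripper opens to 88 mm and grips with 3 to 60 N. Pads are 18 mm wide; open, the fingers measure 123 mm over their backs; the gripper's body (75 mm by 187 mm) begins 45 mm behind the grasp point.
Start: joints at [-1.266, 0.689, -0.195, 1.565, 0.157, 0.902, -0.215], TCP at [0.167, 0.602, 0.25] pointing down, gripper open.
Joint ranges: [-3.01, 3.01], [-0.46, 2.08], [-1.47, 1.51], [0.13, 2.56], [-1, 4.14], [0.04, 2.09], [-2.66, 2.66]. Speed limits (rad/s): [2.57, 2.57, 3.14, 3.14, 3.14, 3.14, 3.14].

INTERFACE

Orientations are given as a unit quaternion [x, y, z, w].
In Python, from plant import * gives the robot as it stands. The module is installed in compiled form; this text tells all that it offers.
- The arm moves only by the tool send_rows, never from a script. Its argument "motion" is a list of rows, each an object of numbers: "x", "y", "z": the shift along the tool's x, y, z in cm; "rx", "ry", "rz": the turn, a rotation vector about the tool's x, y, z in rad; "jaw": the finger opening in cm, from 0 to 8.81. In form: [{"x": .., "y": .., "z": .., "rx": .., "ry": .., "rz": .., "jaw": ..}, ...]. A call has exactly 5 rows; each row shifts and turns the commanded pose from where the row before left it, along the tool's axes as they then stand; what a row does not reach is not made up. A row lasts 1/10 s, in which the tool goes at most 50 mm and 8.59 degrees, less where a joint would pass 70% of its speed; a pose out of reach is approached as far as the arm can. A call is refused whole if a number of a shift passes 5 or a number of a turn 0.15, either way. A call with a gripper value outside its range is refused whole. The fingers move at their own pace and stop on an object; "grip_force" is the grip in N (left out, the last holds). Time passes only in rows, so rows that do not move let the fingers close, or fill a call up. It gives the time, the measured TCP pose, the force, the opening and the grip force at its end, in the units of the state.
- get_state(): the state, without advancing time (a new reading comes with each control period).
- snapshot(name): name is "side" or "top" or "wrist"; returns a dict with "img" (384x512x3 uint8, red, green, blue), "vertical_fov" (degrees; the focal length in pixels is half the picture's height over the tangent of half this angle, whatever the lens; pixels are square), "cx", "cy" (the principal point, pixels), "extrinsics" (4x4, takes a point from camera to world coordinates). Camera axes: x right, y up, looking along -z (the intrinsics and any distortion apply to the point x, -y, -z); pixel columns grow to the right and rows downward; lengths in m; the calibration is good to about 2 mm. A picture is of the moment at which its call begins. There is no depth.
- finish_job(): hands the job in; it is judged then, once.
The state is a dict: "clock": time; "q": joint angles; "qd": joint speeds; "joint_torque": joint torques, N m; "tool_pos": TCP position; "eef_rot": TCP orientation; "contact_force": force on the tool from outside, world axes, zero at the start; "moment": the same for the moment, N m; "opening": opening from 0.0 (shut) to 1.0 (fully open); "finger_force": force on a finger pad.
Only numpy, scipy, OpenCV 4.12 (cv2) and the standard library are available. Lean on these libraries where they do the work, as an engineer would, in place of code of your own. Each camera call takes 0.05 s, during which the arm holds its last target. There are 200 camera calls.

## Working session

There is one attempt and no reset: what is moved stays moved. The work goes in short steps, Python scripts to look and compute and a tool call to move; the robot and the scene stay as the last step left them, time stands still between calls to the robot, and variables do not carry over. Pictures are saved under pics/ and viewed, at most 13 in all, crops included, and the job is handed in when it is done.

Besides the shell and the picture viewer there is one more tool, called after "Emit:" as name([rows], argument=value, ...), one row to a line, values as JSON. send_rows: Moves the arm, as the interface text tells. Its arguments: {"type":"object","properties":{"motion":{"type":"array"},"grip_force":{"type":"number"}},"required":["motion"]}

```bash
mkdir -p pics
cat > h.py <<'E'
from plant import *
import numpy as np, cv2, json
from scipy.spatial.transform import Rotation as R
def snap(n,fn=None):
    s=snapshot(n)
    if fn: cv2.imwrite('pics/'+fn,s['img'][:,:,::-1])
    return s
def ray(s,u,v):
    h=s['img'].shape[0]; f=h/2/np.tan(np.radians(s['vertical_fov'])/2)
    E=np.array(s['extrinsics']); d=np.array([(u-s['cx'])/f,-(v-s['cy'])/f,-1]); d=E[:3,:3]@d
    return E[:3,3],d/np.linalg.norm(d)
def onz(s,u,v,z):
    o,d=ray(s,u,v); return o+d*(z-o[2])/d[2]
def proj(s,p):
    h=s['img'].shape[0]; f=h/2/np.tan(np.radians(s['vertical_fov'])/2)
    E=np.array(s['extrinsics']); c=E[:3,:3].T@(np.array(p)-E[:3,3]); return np.array([s['cx']+f*c[0]/-c[2], s['cy']-f*c[1]/-c[2]])
def tri(s1,p1,s2,p2):
    o1,d1=ray(s1,*p1);o2,d2=ray(s2,*p2)
    t=np.linalg.lstsq(np.c_[d1,-d2],o2-o1,rcond=None)[0]
    a=o1+d1*t[0];b=o2+d2*t[1]; return (a+b)/2,np.linalg.norm(a-b)
E
python3 - <<'E'
from h import *
a=snap('side');b=snap('top')
cv2.imwrite('pics/a.png',np.hstack([a['img']])[:,:,::-1]); cv2.imwrite('pics/b.png',b['img'][:,:,::-1])
import pickle; pickle.dump((a,b),open('s0.pkl','wb'))
for s in(a,b): print({k:v for k,v in s.items() if k!='img'})
print(get_state())
E
```

```text
{'vertical_fov': 43.81381953956652, 'cx': 260.82738518349475, 'cy': 195.3419524954265, 'extrinsics': array([[ 0.95927526,  0.18783377, -0.21097263,  0.36743423],
       [-0.28214868,  0.67292735, -0.68378425, -0.70408613],
       [ 0.01353148,  0.71546297,  0.69851961,  0.97375949],
       [ 0.        ,  0.        ,  0.        ,  1.        ]])}
{'vertical_fov': 56.471275704240476, 'cx': 257.6100231683399, 'cy': 188.1449074828703, 'extrinsics': array([[ 2.84136204e-02,  9.85854723e-01, -1.65176063e-01,
         4.58458946e-01],
       [-9.99371810e-01,  2.45152346e-02, -2.55927605e-02,
        -3.93375916e-04],
       [-2.11814139e-02,  1.65799484e-01,  9.85931985e-01,
         1.05936526e+00],
       [ 0.00000000e+00,  0.00000000e+00,  0.00000000e+00,
         1.00000000e+00]])}
{'clock': 0.1, 'q': array([-1.26622464,  0.68988588, -0.19453434,  1.56623499,  0.15732588,
        0.90249342, -0.21507355]), 'qd': array([-1.64735778e-03, -1.79324888e-03,  7.94540828e-04, -4.57726405e-03,
       -1.45707803e-04, -2.71861888e-05, -6.56034480e-04]), 'joint_torque': array([-3.75516203e-03, -5.28502142e+01, -1.27191257e+00, -1.53840351e+01,
       -5.26116451e-02,  1.89610131e-03,  4.53880671e-05]), 'tool_pos': array([0.16706535, 0.60169253, 0.24900081]), 'eef_rot': array([ 1.34908583e-01,  9.90857715e-01, -8.12363042e-04, -4.48712022e-05]), 'contact_force': array([-0.00237795,  0.29721445, -0.49261876]), 'moment': array([ 0.03831695,  0.05490508, -0.01272621]), 'finger_force': 0.0, 'opening': 1.0017870960539286}
```

View pics/a.png

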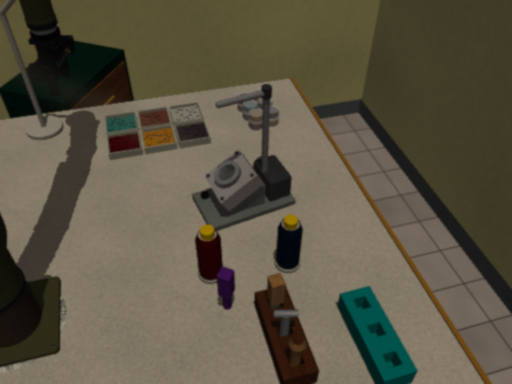

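View pics/b.png

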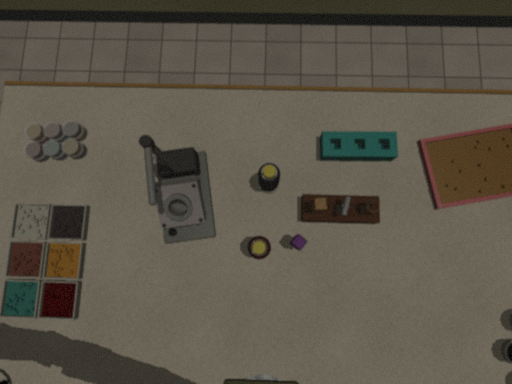

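The side view shows the winder at (240,185), the brown rack at (285,335) with the drift in its far well (277,290), the purple decoy at (226,287), and the cones at (208,253) and (289,243). In the top view the rack is at (340,208), the drift's top at (320,204), and the cup at (179,207). I'll zoom in.

Run:
```python
from h import *
import pickle
a,b=pickle.load(open('s0.pkl','rb'))
def crop(s,u0,v0,w,h,k):
    c=s['img'][v0:v0+h,u0:u0+w,::-1]; c=cv2.resize(c,None,fx=k,fy=k,interpolation=cv2.INTER_CUBIC); return cv2.convertScaleAbs(c,alpha=1.6)
top=np.hstack([crop(b,140,130,80,60*2-5,5),crop(b,295,180,80,115,5)])
cv2.imwrite('pics/c.png',top)
cv2.imwrite('pics/d.png',np.hstack([crop(a,190,80,105,150,4)[:600,:400],crop(a,245,265,80,120,5)[:600,:400]]))
for s,n,(u0,v0,u1,v1) in((a,'side',(245,270,330,384)),(b,'top',(290,185,390,230))):
    hsv=cv2.cvtColor(s['img'],cv2.COLOR_RGB2HSV); m=((hsv[...,0]<14)&(hsv[...,1]>120)&(hsv[...,2]<140)).astype(np.uint8)
    m2=np.zeros_like(m); m2[v0:v1,u0:u1]=m[v0:v1,u0:u1]
    c=max(cv2.findContours(m2,0,2)[0],key=cv2.contourArea); print(n,cv2.minAreaRect(c),cv2.boundingRect(c)); print(cv2.approxPolyDP(cv2.convexHull(c),3,True)[:,0].tolist())
```

```text
Traceback (most recent call last):
ValueError: all the input array dimensions except for the concatenation axis must match exactly, but along dimension 0, the array at index 0 has size 600 and the array at index 1 has size 595
```

View pics/c.png

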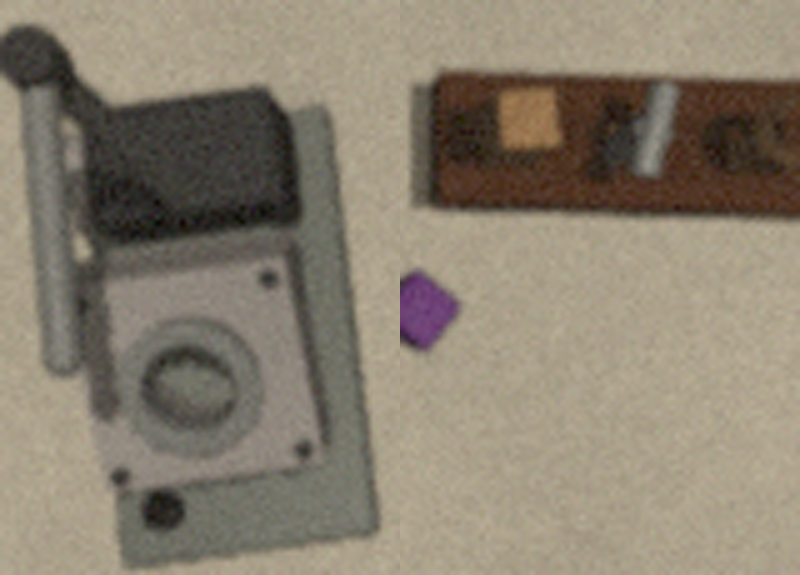

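Top crop: winder base front corners are at about full-frame (165,243.4) and (216,236), rear right at (205,151). The drift's top is at (321.1,203.7), its handle turned only a few degrees. The cup ring is centred at about (178,207).

Run:
```python
from h import *
import pickle
a,b=pickle.load(open('s0.pkl','rb'))
def crop(s,u0,v0,w,h,k):
    c=s['img'][v0:v0+h,u0:u0+w,::-1]; c=cv2.resize(c,None,fx=k,fy=k,interpolation=cv2.INTER_CUBIC); return cv2.convertScaleAbs(c,alpha=1.6)
cv2.imwrite('pics/d.png',np.hstack([crop(a,190,80,100,120*5//4,4)[:590],crop(a,245,265,80,118,5)[:590]]))
for s,n,(u0,v0,u1,v1) in((a,'side',(245,270,330,384)),(b,'top',(290,185,390,230))):
    hsv=cv2.cvtColor(s['img'],cv2.COLOR_RGB2HSV); m=((hsv[...,0]<14)&(hsv[...,1]>120)&(hsv[...,2]<140)).astype(np.uint8)
    m2=np.zeros_like(m); m2[v0:v1,u0:u1]=m[v0:v1,u0:u1]
    c=max(cv2.findContours(m2,0,2)[0],key=cv2.contourArea); print(n,cv2.minAreaRect(c)); print(cv2.approxPolyDP(cv2.convexHull(c),3,True)[:,0].tolist())
    if n=='top':
        r=cv2.boxPoints(cv2.minAreaRect(c)); print('rack top', [onz(b,*p,.055).round(4) for p in r], np.mean([onz(b,*p,.055) for p in r],0))
    # tan handle
    m=((hsv[...,0]>8)&(hsv[...,0]<22)&(hsv[...,1]>110)&(hsv[...,2]>100)).astype(np.uint8)
    m2=np.zeros_like(m); m2[v0:v1,u0:u1]=m[v0:v1,u0:u1]
    for c in cv2.findContours(m2,0,2)[0]:
        if cv2.contourArea(c)>40: print(' tan',cv2.minAreaRect(c),cv2.contourArea(c))
FL,FR,RR=onz(b,165,243.4,.02),onz(b,216,236,.02),onz(b,205,151,.02)
print('base',FL,FR,RR,np.linalg.norm(FL-FR),np.linalg.norm(FR-RR))
y=(FL-FR);print('yaw', np.degrees(np.arctan2(-y[0],y[1]))); x=RR-FR; print(np.degrees(np.arctan2(x[1],x[0])))
print('drift top',onz(b,321.1,203.7,.14))
# guess cup at 115+17
for z in(.115,.13): print(onz(b,178.3,207.2,z))
for nm,(u,v) in dict(coneA=(269,171),coneB=(259,247),purple=(299,242)).items(): print(nm,onz(b,u,v,.16 if 'c' in nm else .12))
```

```text
side ((286.1758117675781, 336.61785888671875), (102.94943237304688, 39.23015594482422), 71.99583435058594)
[[266, 290], [297, 318], [317, 368], [315, 381], [281, 383], [256, 306], [255, 293]]
 tan ((276.58251953125, 279.18560791015625), (12.184155464172363, 12.082619667053223), 66.03751373291016) 116.0
top ((340.1905212402344, 208.37977600097656), (76.22618103027344, 25.592002868652344), 1.4320961236953735)
[[378, 211], [378, 221], [302, 217], [302, 211], [324, 196], [372, 197]]
rack top [array([ 0.5388, -0.1005,  0.055 ]), array([ 0.6112, -0.1018,  0.055 ]), array([ 0.6112, -0.3159,  0.055 ]), array([ 0.5392, -0.3122,  0.055 ])] [ 0.57509947 -0.20758773  0.055     ]
base [0.46410164 0.28955367 0.02      ] [0.48938056 0.14286836 0.02      ] [0.74199943 0.18818164 0.02      ] 0.14884758943225182 0.2566507162082087
yaw 9.777986337207844
10.169233180015931
drift top [ 0.57588645 -0.14143243  0.14      ]
[0.55988321 0.23421776 0.115     ]
[0.55827222 0.23049128 0.13      ]
coneA [ 0.65452763 -0.00505058  0.16      ]
coneB [0.4611267  0.01529168 0.16      ]
purple [ 0.47697169 -0.08733413  0.12      ]
```

View pics/d.png

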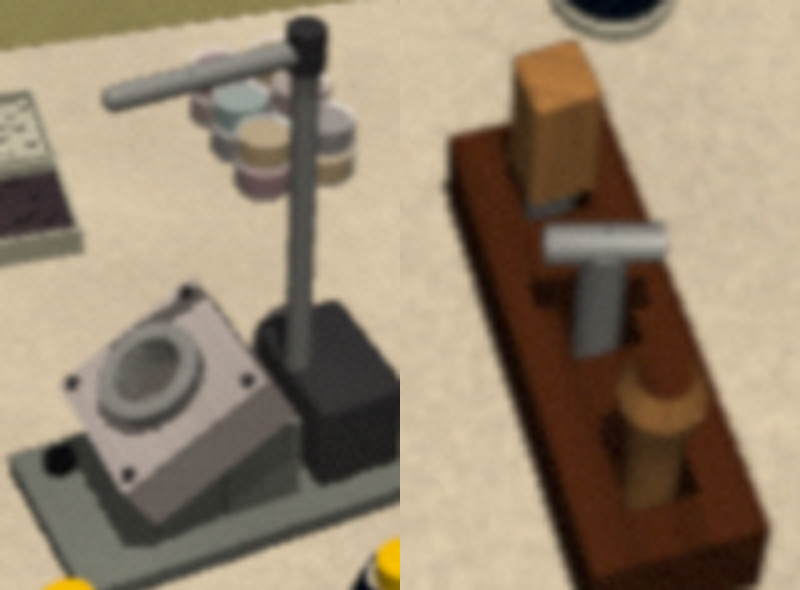

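The side crop confirms the layout: the guide arm runs from about (218,104) back to the post, and the drift stands in the far well. I'll write a move helper and travel to a point above the drift.

```bash
cat >> h.py <<'E'
def down(ytool_deg):  # tool pointing down with tool y at world angle
    a=np.radians(ytool_deg); y=np.array([np.cos(a),np.sin(a),0]); z=np.array([0,0,-1.]); return np.c_[np.cross(y,z),y,z]
def delta(p,Rm=None,s=None):
    s=s or get_state(); R0=R.from_quat(s['eef_rot']); d=R0.inv().apply(np.array(p)-s['tool_pos'])*100
    rv=(R0.inv()*R.from_matrix(Rm)).as_rotvec() if Rm is not None else np.zeros(3)
    print('t',round(s['clock'],2),'pos',s['tool_pos'].round(4),'F',s['contact_force'].round(2),'open',round(s['opening'],3)); print('  shift cm',d.round(2),'rot',rv.round(4))
B=np.array([.5653,.2318,.115]); YAW=np.radians(10.)
E
python3 -c "
from h import *
delta([.576,-.141,.25],down(5))"
```

```text
t 0.1 pos [0.1671 0.6017 0.249 ] F [-0.    0.3  -0.49] open 1.002
  shift cm [-5.926e+01 -6.063e+01  1.000e-02] rot [-1.3000e-03  1.1000e-03  1.2129e+00]
```

Emit:
send_rows([
  {"x": -1.5, "y": -1.5},
  {"x": -3, "y": -3},
  {"x": -3.5, "y": -3.55},
  {"x": -3.5, "y": -3.55},
  {"x": -3.5, "y": -3.55},
], grip_force=40)

```text
schema error: expected keys x, y, z, rx, ry, rz, jaw
```

Emit:
send_rows([
  {"x": -3.5, "y": -3.55},
  {"x": -3.5, "y": -3.55},
  {"x": -3.5, "y": -3.55},
  {"x": -3.5, "y": -3.55},
  {"x": -3.5, "y": -3.55},
])

```text
schema error: expected keys x, y, z, rx, ry, rz, jaw
```

```bash
python3 -c "
from h import *
delta([.576,-.141,.25],down(5))"
```

```text
t 0.1 pos [0.1671 0.6017 0.249 ] F [-0.    0.3  -0.49] open 1.002
  shift cm [-5.926e+01 -6.063e+01  1.000e-02] rot [-1.3000e-03  1.1000e-03  1.2129e+00]
```

All keys are required.

Emit:
send_rows([
  {"x": -1.5, "y": -1.5, "z": 0, "rx": 0, "ry": 0, "rz": 0, "jaw": 8.8},
  {"x": -3, "y": -3, "z": 0, "rx": 0, "ry": 0, "rz": 0, "jaw": 8.8},
  {"x": -3.5, "y": -3.55, "z": 0, "rx": 0, "ry": 0, "rz": 0, "jaw": 8.8},
  {"x": -3.5, "y": -3.55, "z": 0, "rx": 0, "ry": 0, "rz": 0, "jaw": 8.8},
  {"x": -3.5, "y": -3.55, "z": 0, "rx": 0, "ry": 0, "rz": 0, "jaw": 8.8},
], grip_force=40)

```text
clock: 0.6
tool_pos: [0.2717, 0.4142, 0.2495]
eef_rot: [0.135, 0.991, -0.0, 0.0]
contact_force: [-0.0, 0.6, 0.4]
opening: 0.997
finger_force: 0.0
```

Emit:
send_rows([
  {"x": -3.5, "y": -3.55, "z": 0, "rx": 0, "ry": 0, "rz": 0, "jaw": 8.8},
  {"x": -3.5, "y": -3.55, "z": 0, "rx": 0, "ry": 0, "rz": 0, "jaw": 8.8},
  {"x": -3.5, "y": -3.55, "z": 0, "rx": 0, "ry": 0, "rz": 0, "jaw": 8.8},
  {"x": -3.5, "y": -3.55, "z": 0, "rx": 0, "ry": 0, "rz": 0, "jaw": 8.8},
  {"x": -3.5, "y": -3.55, "z": 0, "rx": 0, "ry": 0, "rz": 0, "jaw": 8.8},
])

```text
clock: 1.1
tool_pos: [0.3929, 0.1964, 0.2497]
eef_rot: [0.135, 0.991, -0.0, -0.0]
contact_force: [1.5, 0.1, -0.3]
opening: 0.997
finger_force: 0.0
```

```bash
python3 -c "
from h import *
delta([.576,-.141,.25],down(5));print(get_state()['q'])"
```

```text
t 1.1 pos [0.3929 0.1964 0.2497] F [ 1.54  0.1  -0.29] open 0.997
  shift cm [-26.66 -27.62  -0.04] rot [-1.0000e-04 -0.0000e+00  1.2131e+00]
[-0.39320497  0.46177858 -0.25783171  2.09718635  0.20089617  0.60547398
  0.50940754]
```

Emit:
send_rows([
  {"x": -3.5, "y": -3.55, "z": 0, "rx": 0, "ry": 0, "rz": 0, "jaw": 8.8},
  {"x": -3.5, "y": -3.55, "z": 0, "rx": 0, "ry": 0, "rz": 0, "jaw": 8.8},
  {"x": -3.5, "y": -3.55, "z": 0, "rx": 0, "ry": 0, "rz": 0, "jaw": 8.8},
  {"x": -3.5, "y": -3.55, "z": 0, "rx": 0, "ry": 0, "rz": 0, "jaw": 8.8},
  {"x": -3.5, "y": -3.55, "z": 0, "rx": 0, "ry": 0, "rz": 0, "jaw": 8.8},
])

```text
clock: 1.6
tool_pos: [0.514, -0.0216, 0.2495]
eef_rot: [0.135, 0.991, 0.0, -0.0]
contact_force: [0.4, 0.6, -0.2]
opening: 0.996
finger_force: 0.0
```

Emit:
send_rows([
  {"x": -3.5, "y": -3.55, "z": 0, "rx": 0, "ry": 0, "rz": 0.1, "jaw": 8.8},
  {"x": 0, "y": 0, "z": 0, "rx": 0, "ry": 0, "rz": 0.14, "jaw": 8.8},
  {"x": 0, "y": 0, "z": 0, "rx": 0, "ry": 0, "rz": 0.14, "jaw": 8.8},
  {"x": 0, "y": 0, "z": 0, "rx": 0, "ry": 0, "rz": 0.14, "jaw": 8.8},
  {"x": 0, "y": 0, "z": 0, "rx": 0, "ry": 0, "rz": 0.14, "jaw": 8.8},
])

```text
clock: 2.1
tool_pos: [0.5374, -0.0633, 0.2493]
eef_rot: [0.452, 0.892, -0.0, -0.0]
contact_force: [0.9, 0.1, 0.6]
opening: 0.998
finger_force: 0.0
```

Emit:
send_rows([
  {"x": 0, "y": 0, "z": 0, "rx": 0, "ry": 0, "rz": 0.14, "jaw": 8.8},
  {"x": 0, "y": 0, "z": 0, "rx": 0, "ry": 0, "rz": 0.14, "jaw": 8.8},
  {"x": 0, "y": 0, "z": 0, "rx": 0, "ry": 0, "rz": 0.14, "jaw": 8.8},
  {"x": 0, "y": 0, "z": 0, "rx": 0, "ry": 0, "rz": 0.13, "jaw": 8.8},
  {"x": 0, "y": 0, "z": 0, "rx": 0, "ry": 0, "rz": 0, "jaw": 8.8},
])

```text
clock: 2.6
tool_pos: [0.5375, -0.0629, 0.2494]
eef_rot: [0.675, 0.738, -0.0, -0.0]
contact_force: [0.2, 0.1, 0.7]
opening: 0.999
finger_force: 0.0
```

```bash
python3 -c "
from h import *
delta([.576,-.141,.102],down(5));print(get_state()['q']);s=snap('wrist','w.png')
h=s['img'];print(s['extrinsics'].round(3));
hs=cv2.cvtColor(h,cv2.COLOR_RGB2HSV);m=((hs[...,0]>9)&(hs[...,0]<22)&(hs[...,1]>110)&(hs[...,2]>110)).astype(np.uint8)
for c in cv2.findContours(m,0,2)[0]:
  if cv2.contourArea(c)>300:
    r=cv2.minAreaRect(c);print(r);print([onz(s,*p,.14).round(4) for p in cv2.boxPoints(r)],onz(s,*r[0],.14))
"
```

```text
t 2.6 pos [ 0.5375 -0.0629  0.2494] F [0.22 0.12 0.71] open 0.999
  shift cm [-8.12  3.15 14.74] rot [-0.0008  0.0003  0.0027]
[-0.01714979  0.57855568  0.07817097  1.82836077 -0.06295735  0.73781151
  0.184934  ]
[[ 0.996 -0.086 -0.024  0.533]
 [ 0.089  0.96   0.265  0.005]
 [-0.    -0.266  0.964  0.386]
 [ 0.     0.     0.     1.   ]]
((296.0, 270.0), (12.0, 34.0), 90.0)
[array([ 0.5628, -0.1274,  0.14  ]), array([ 0.5932, -0.1247,  0.14  ]), array([ 0.5949, -0.1367,  0.14  ]), array([ 0.5641, -0.1395,  0.14  ])] [ 0.57872666 -0.1320493   0.14      ]
```

View pics/w.png

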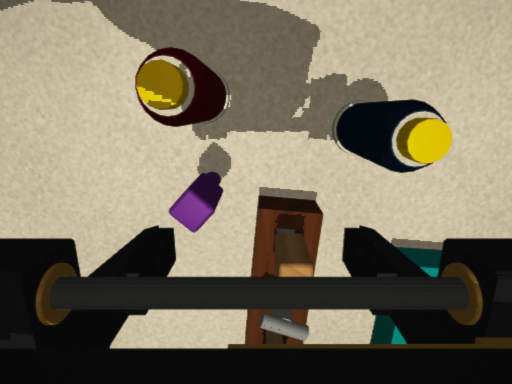

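The wrist view shows the drift handle between the jaws at (296,265), its flats parallel to the tool axes. The position agrees with the top view, so I'll move over it, descend and grip.

Emit:
send_rows([
  {"x": -3, "y": 1.2, "z": 0, "rx": 0, "ry": 0, "rz": 0, "jaw": 8.8},
  {"x": -3, "y": 1.2, "z": 0, "rx": 0, "ry": 0, "rz": 0, "jaw": 8.8},
  {"x": -2.13, "y": 0.85, "z": 0, "rx": 0, "ry": 0, "rz": 0, "jaw": 8.8},
  {"x": 0, "y": 0, "z": 2, "rx": 0, "ry": 0, "rz": 0, "jaw": 8.8},
  {"x": 0, "y": 0, "z": 3, "rx": 0, "ry": 0, "rz": 0, "jaw": 8.8},
])

```text
clock: 3.15
tool_pos: [0.5788, -0.1427, 0.2004]
eef_rot: [0.674, 0.739, 0.001, 0.002]
contact_force: [-0.1, 0.3, -0.1]
opening: 0.999
finger_force: 0.0
```

Emit:
send_rows([
  {"x": 0, "y": 0, "z": 3, "rx": 0, "ry": 0, "rz": 0, "jaw": 8.8},
  {"x": 0, "y": 0, "z": 3, "rx": 0, "ry": 0, "rz": 0, "jaw": 8.8},
  {"x": 0, "y": 0, "z": 2, "rx": 0, "ry": 0, "rz": 0, "jaw": 8.8},
  {"x": 0, "y": 0, "z": 1.7, "rx": 0, "ry": 0, "rz": 0, "jaw": 8.8},
  {"x": 0, "y": 0, "z": 0, "rx": 0, "ry": 0, "rz": 0, "jaw": 8.8},
])

```text
clock: 3.65
tool_pos: [0.5756, -0.1406, 0.1004]
eef_rot: [0.674, 0.739, -0.001, -0.002]
contact_force: [-0.6, -0.1, -0.1]
opening: 1.0
finger_force: 0.0
```

Emit:
send_rows([
  {"x": 0, "y": 0, "z": 0, "rx": 0, "ry": 0, "rz": 0, "jaw": 2},
  {"x": 0, "y": 0, "z": 0, "rx": 0, "ry": 0, "rz": 0, "jaw": 2},
  {"x": 0, "y": 0, "z": 0, "rx": 0, "ry": 0, "rz": 0, "jaw": 2},
  {"x": 0, "y": 0, "z": 0, "rx": 0, "ry": 0, "rz": 0, "jaw": 2},
  {"x": 0, "y": 0, "z": 0, "rx": 0, "ry": 0, "rz": 0, "jaw": 2},
], grip_force=55)

```text
clock: 4.15
tool_pos: [0.5776, -0.1412, 0.1032]
eef_rot: [0.675, 0.738, 0.0, 0.0]
contact_force: [-0.2, 0.4, -0.2]
opening: 0.565
finger_force: 0.0
```

```bash
python3 -c "
from h import *
delta([.577,-.141,.102],down(5))"
```

```text
t 4.15 pos [ 0.5776 -0.1412  0.1032] F [-0.21  0.36 -0.22] open 0.565
  shift cm [ 0.02 -0.06  0.12] rot [0.0008 0.0002 0.0029]
```

Emit:
send_rows([
  {"x": 0, "y": 0, "z": 0, "rx": 0, "ry": 0, "rz": 0, "jaw": 2},
  {"x": 0, "y": 0, "z": 0, "rx": 0, "ry": 0, "rz": 0, "jaw": 2},
  {"x": 0, "y": 0, "z": 0, "rx": 0, "ry": 0, "rz": 0, "jaw": 2},
  {"x": 0, "y": 0, "z": 0, "rx": 0, "ry": 0, "rz": 0, "jaw": 2},
  {"x": 0, "y": 0, "z": 0, "rx": 0, "ry": 0, "rz": 0, "jaw": 2},
])

```text
clock: 4.65
tool_pos: [0.5774, -0.1412, 0.1027]
eef_rot: [0.675, 0.738, 0.0, 0.0]
contact_force: [-0.4, -0.4, 1.7]
opening: 0.36
finger_force: 54.9
```

Emit:
send_rows([
  {"x": 0, "y": 0, "z": -0.5, "rx": 0, "ry": 0, "rz": 0, "jaw": 2},
  {"x": 0, "y": 0, "z": -1, "rx": 0, "ry": 0, "rz": 0, "jaw": 2},
  {"x": 0, "y": 0, "z": -1.5, "rx": 0, "ry": 0, "rz": 0, "jaw": 2},
  {"x": 0, "y": 0, "z": -1.5, "rx": 0, "ry": 0, "rz": 0, "jaw": 2},
  {"x": 0, "y": 0, "z": -2, "rx": 0, "ry": 0, "rz": 0, "jaw": 2},
])

```text
clock: 5.15
tool_pos: [0.5768, -0.141, 0.1683]
eef_rot: [0.675, 0.738, -0.0, -0.001]
contact_force: [-0.5, -0.2, -2.0]
opening: 0.358
finger_force: 54.9
```

Emit:
send_rows([
  {"x": 0, "y": 0, "z": -3, "rx": 0, "ry": 0, "rz": 0, "jaw": 2},
  {"x": 0, "y": 0, "z": -4, "rx": 0, "ry": 0, "rz": 0, "jaw": 2},
  {"x": 0, "y": 0, "z": -4, "rx": 0, "ry": 0, "rz": 0, "jaw": 2},
  {"x": 0, "y": 0, "z": -3, "rx": 0, "ry": 0, "rz": 0, "jaw": 2},
  {"x": 0, "y": 0, "z": -1, "rx": 0, "ry": 0, "rz": 0, "jaw": 2},
])

```text
clock: 5.65
tool_pos: [0.5787, -0.1416, 0.3217]
eef_rot: [0.675, 0.738, 0.002, 0.003]
contact_force: [0.5, 0.8, -2.4]
opening: 0.357
finger_force: 54.9
```

```bash
cat >> h.py <<'E'
def bframe(c=None):
    c=YAW
    X=np.array([np.cos(c),np.sin(c),0]);Y=np.array([-np.sin(c),np.cos(c),0]);Z=np.array([0,0,1.])
    n=-.5*X+np.sqrt(.75)*Z; x=np.sqrt(.75)*X+.5*Z
    return np.c_[x,Y,n]
BR=bframe()
TAP=np.c_[-BR[:,0],BR[:,1],-BR[:,2]]   # tool y = bore y, tool z = -n
L=.0925
def tap(x,y,z): return B+BR@np.array([x,y,z+L])   # TCP for foot centre at bore coords
def foot(s=None):
    s=s or get_state(); f=s['tool_pos']+R.from_quat(s['eef_rot']).apply([0,0,L]); return BR.T@(f-B)
E
python3 -c "
from h import *
s=snap('side','e.png')
g=get_state();print(g['opening'],g['contact_force'])
for z in(0,-.0,): print('via',tap(0,0,.08));delta(tap(0,0,.08),TAP)
f=g['tool_pos']+np.array([0,0,-L]);print(f,proj(s,f),proj(s,f+[0,0,.13]))
cv2.imwrite('pics/e.png',cv2.resize(s['img'][100:384,150:450,::-1],None,fx=2,fy=2))
"
```

```text
0.3604914857733204 [ 0.31002987 -0.87009705 -1.32124416]
via [0.48036033 0.21682284 0.26438938]
t 5.7 pos [ 0.5786 -0.1415  0.3212] F [ 0.31 -0.87 -1.32] open 0.36
  shift cm [36.58 -6.6   5.59] rot [-0.4292 -0.3914 -1.6141]
via [0.48036033 0.21682284 0.26438938]
t 5.7 pos [ 0.5786 -0.1415  0.3212] F [ 0.31 -0.87 -1.32] open 0.36
  shift cm [36.58 -6.6   5.59] rot [-0.4292 -0.3914 -1.6141]
[ 0.57856872 -0.14149665  0.22873449] [277.78104551 253.05810872] [280.55152082 207.4541533 ]
```

View pics/e.png

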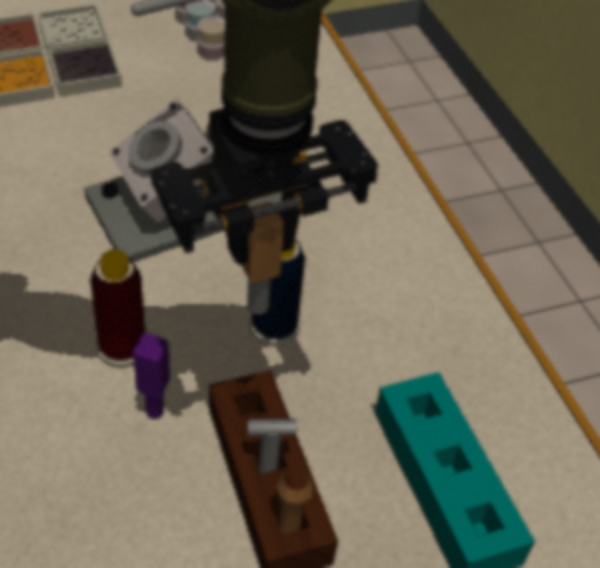

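The drift is held straight: its foot shows at about (279,256), where (278,253) was predicted. Next I move to the near side of the winder, spin, then tilt.

Emit:
send_rows([
  {"x": 2, "y": -0.72, "z": 0, "rx": 0, "ry": 0, "rz": 0, "jaw": 2},
  {"x": 4, "y": -1.42, "z": 0, "rx": 0, "ry": 0, "rz": 0, "jaw": 2},
  {"x": 4, "y": -1.42, "z": 0, "rx": 0, "ry": 0, "rz": 0, "jaw": 2},
  {"x": 4, "y": -1.42, "z": 0, "rx": 0, "ry": 0, "rz": 0, "jaw": 2},
  {"x": 4, "y": -1.42, "z": 0, "rx": 0, "ry": 0, "rz": 0, "jaw": 2},
])

```text
clock: 6.2
tool_pos: [0.4953, 0.0337, 0.316]
eef_rot: [0.675, 0.738, -0.001, -0.001]
contact_force: [0.5, 0.7, -1.1]
opening: 0.357
finger_force: 54.9
```

Emit:
send_rows([
  {"x": 4, "y": -1.42, "z": 0, "rx": 0, "ry": 0, "rz": 0, "jaw": 2},
  {"x": 4, "y": -1.42, "z": 0, "rx": 0, "ry": 0, "rz": 0, "jaw": 2},
  {"x": 4, "y": -1.42, "z": 0, "rx": 0, "ry": 0, "rz": 0, "jaw": 2},
  {"x": 4, "y": -1.42, "z": 0, "rx": 0, "ry": 0, "rz": 0, "jaw": 2},
  {"x": 2, "y": -0.72, "z": 0, "rx": 0, "ry": 0, "rz": -0.1, "jaw": 2},
])

```text
clock: 6.7
tool_pos: [0.4143, 0.2093, 0.3162]
eef_rot: [0.634, 0.773, -0.001, -0.001]
contact_force: [-0.9, 0.3, -2.6]
opening: 0.355
finger_force: 54.9
```

Emit:
send_rows([
  {"x": 0, "y": 0, "z": 0, "rx": 0, "ry": 0, "rz": -0.14, "jaw": 2},
  {"x": 0, "y": 0, "z": 0, "rx": 0, "ry": 0, "rz": -0.14, "jaw": 2},
  {"x": 0, "y": 0, "z": 0, "rx": 0, "ry": 0, "rz": -0.14, "jaw": 2},
  {"x": 0, "y": 0, "z": 0, "rx": 0, "ry": 0, "rz": -0.14, "jaw": 2},
  {"x": 0, "y": 0, "z": 0, "rx": 0, "ry": 0, "rz": -0.14, "jaw": 2},
])

```text
clock: 7.2
tool_pos: [0.4164, 0.2053, 0.3161]
eef_rot: [0.331, 0.944, -0.001, -0.001]
contact_force: [-0.1, -1.3, -3.0]
opening: 0.362
finger_force: 54.9
```

Emit:
send_rows([
  {"x": 0, "y": 0, "z": 0, "rx": 0, "ry": 0, "rz": -0.14, "jaw": 2},
  {"x": 0, "y": 0, "z": 0, "rx": 0, "ry": 0, "rz": -0.14, "jaw": 2},
  {"x": 0, "y": 0, "z": 0, "rx": 0, "ry": 0, "rz": -0.14, "jaw": 2},
  {"x": 0, "y": 0, "z": 0, "rx": 0, "ry": 0, "rz": -0.14, "jaw": 2},
  {"x": 0, "y": 0, "z": 0, "rx": 0, "ry": 0, "rz": -0.14, "jaw": 2},
])

```text
clock: 7.7
tool_pos: [0.4164, 0.2052, 0.3162]
eef_rot: [-0.013, 1.0, -0.001, -0.002]
contact_force: [-0.5, 0.0, -2.0]
opening: 0.361
finger_force: 54.9
```

```bash
python3 -c "
from h import *
delta(tap(0,0,.08),TAP); print(get_state()['q'])"
```

```text
t 7.7 pos [0.4164 0.2052 0.3162] F [-0.52  0.04 -2.01] open 0.361
  shift cm [-6.44  1.01  5.15] rot [-0.0402 -0.526  -0.1456]
[-0.31148614  0.40284376 -0.35495035  1.93065159  0.18255235  0.84262854
  0.83325098]
```

Emit:
send_rows([
  {"x": 0, "y": 0, "z": 0, "rx": 0, "ry": 0, "rz": -0.1, "jaw": 2},
  {"x": 0, "y": 0, "z": 0, "rx": 0, "ry": 0, "rz": -0.05, "jaw": 2},
  {"x": 0, "y": 0, "z": 0, "rx": 0, "ry": -0.06, "rz": 0, "jaw": 2},
  {"x": 0, "y": 0, "z": 0, "rx": 0, "ry": -0.12, "rz": 0, "jaw": 2},
  {"x": 0, "y": 0, "z": 0, "rx": 0, "ry": -0.12, "rz": 0, "jaw": 2},
])

```text
clock: 8.2
tool_pos: [0.4169, 0.2053, 0.3164]
eef_rot: [-0.083, 0.985, 0.013, 0.149]
contact_force: [1.0, -0.6, -2.3]
opening: 0.354
finger_force: 54.9
```

Emit:
send_rows([
  {"x": 0, "y": 0, "z": 0, "rx": 0, "ry": -0.12, "rz": 0, "jaw": 2},
  {"x": 0, "y": 0, "z": 0, "rx": 0, "ry": -0.1, "rz": 0, "jaw": 2},
  {"x": 0, "y": 0, "z": 0, "rx": 0, "ry": 0, "rz": 0, "jaw": 2},
  {"x": 0, "y": 0, "z": 0, "rx": 0, "ry": 0, "rz": 0, "jaw": 2},
  {"x": 0, "y": 0, "z": 0, "rx": 0, "ry": 0, "rz": 0, "jaw": 2},
])

```text
clock: 8.7
tool_pos: [0.4241, 0.2025, 0.3173]
eef_rot: [-0.079, 0.971, 0.011, 0.225]
contact_force: [-0.2, -0.6, -1.7]
opening: 0.359
finger_force: 54.9
```

```bash
python3 -c "
from h import *
delta(tap(0,0,.08),TAP); print(get_state()['q'],foot())
s=snap('top');a=snap('side')
cr=lambda s,u,v:cv2.resize(s['img'][v:v+100,u:u+100,::-1],None,fx=4,fy=4,interpolation=cv2.INTER_CUBIC)
cv2.imwrite('pics/f.png',np.hstack([cr(s,130,150),cr(a,180,110)]))
print(proj(s,B+BR@[0,0,.018]),proj(a,B+BR@[0,0,.018]), proj(s,B+BR@foot()),proj(a,B+BR@foot()))
"
```

```text
t 8.7 pos [0.4241 0.2025 0.3173] F [-0.17 -0.64 -1.66] open 0.359
  shift cm [-2.88  0.6   7.29] rot [-0.0205 -0.07   -0.0071]
[-0.73988338  0.27110816  0.04324547  2.29761693  0.90232512  0.29231624
  0.19629878] [-0.0301411  -0.00618675  0.15505149]
[178.29692851 207.87315892] [225.52984626 172.37753868] [174.78270783 242.86741341] [189.31469673 153.1041879 ]
```

View pics/f.png

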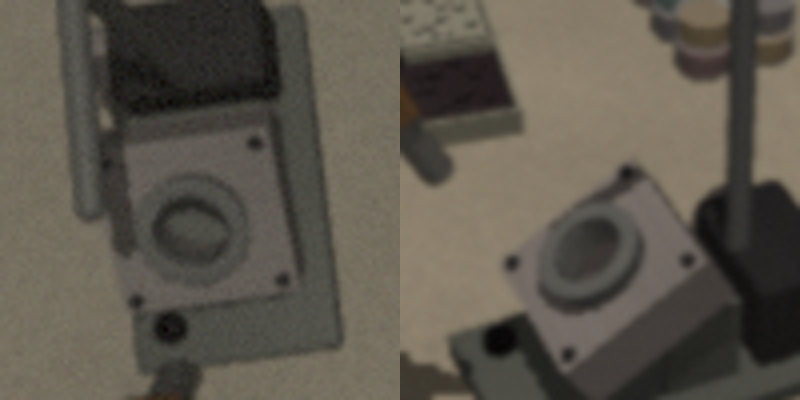

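The foot appears where predicted in both views. The cup ring is centred at (178.2,207.5) in the top view and (227,174) in the side view. The face screws' middle is at (178.9,205.5) and (229.7,175.5). I'll cross-check the bore by triangulation.

Run:
```python
from h import *
import pickle
a,b=pickle.load(open('s0.pkl','rb'))
for t,s in(((178.2,207.5),(227,174)),((178.9,205.5),(229.7,175.5))):
    p,e=tri(b,t,a,s); print(p,e,BR.T@(p-B))
c,e=tri(b,(164,243-91/1.0+52,),a,(217,104)); 
print(proj(b,B+BR@[0,0,0]),proj(a,B))
# screws at z from each pair: lower-left, right, upper
for t,s in(((164,225.2),(208,175.5)),((200.8,220),(222,198.7)),((193.8,185.8),(252,175))):
    p,e=tri(b,t,a,s); print('screw',BR.T@(p-B),e)
delta(tap(0,0,.05),TAP)
```

```text
[0.55950067 0.23258848 0.12184749] 0.002325401955536425 [-0.00140374  0.00178355  0.00871725]
[0.56620374 0.23280977 0.1145557 ] 0.003362151977050168 [ 0.00070048  0.0008375  -0.00091745]
[179.33176785 205.20556944] [228.83541636 175.76837199]
screw [-0.04956806  0.05252651 -0.00068486] 0.0035637112991304502
screw [-0.05016441 -0.04850598  0.00011454] 0.003304692031582123
screw [ 0.05018661 -0.04953922  0.0007478 ] 0.0038071744446659273
t 8.8 pos [0.4245 0.2021 0.3176] F [-0.82  0.32 -1.55] open 0.36
  shift cm [-3.04  0.72 10.29] rot [-0.0208 -0.0692 -0.0082]
```

Emit:
send_rows([
  {"x": 0, "y": 0, "z": 0, "rx": -0.01, "ry": -0.035, "rz": -0.004, "jaw": 2},
  {"x": 0, "y": 0, "z": 0, "rx": -0.01, "ry": -0.034, "rz": -0.004, "jaw": 2},
  {"x": 0, "y": 0, "z": 0, "rx": 0, "ry": 0, "rz": 0, "jaw": 2},
  {"x": 0, "y": 0, "z": 0, "rx": 0, "ry": 0, "rz": 0, "jaw": 2},
  {"x": 0, "y": 0, "z": 0, "rx": 0, "ry": 0, "rz": 0, "jaw": 2},
])

```text
clock: 9.3
tool_pos: [0.425, 0.2024, 0.318]
eef_rot: [-0.084, 0.963, 0.021, 0.256]
contact_force: [0.3, -0.6, -2.4]
opening: 0.359
finger_force: 54.9
```

```bash
python3 -c "
from h import *
delta(tap(0,0.001,.05),TAP); print(get_state()['q'],foot())"
```

```text
t 9.3 pos [0.425  0.2024 0.318 ] F [ 0.31 -0.63 -2.4 ] open 0.359
  shift cm [-2.29  0.59 10.48] rot [-0.0028 -0.0032 -0.0004]
[-0.92232737  0.27494578  0.26973199  2.3647985   1.28898677  0.18015323
 -0.17891081] [-0.02285048 -0.00481231  0.15492994]
```

Emit:
send_rows([
  {"x": -0.4, "y": 0.1, "z": 1.5, "rx": 0, "ry": -0.003, "rz": 0, "jaw": 2},
  {"x": -0.5, "y": 0.12, "z": 2.5, "rx": -0.003, "ry": 0, "rz": 0, "jaw": 2},
  {"x": -0.5, "y": 0.12, "z": 2.5, "rx": 0, "ry": 0, "rz": 0, "jaw": 2},
  {"x": -0.5, "y": 0.12, "z": 2.5, "rx": 0, "ry": 0, "rz": 0, "jaw": 2},
  {"x": -0.4, "y": 0.13, "z": 1.5, "rx": 0, "ry": 0, "rz": 0, "jaw": 2},
])

```text
clock: 9.8
tool_pos: [0.4898, 0.2179, 0.2457]
eef_rot: [-0.083, 0.962, 0.021, 0.258]
contact_force: [0.3, -1.2, -2.3]
opening: 0.357
finger_force: 54.9
```

```bash
python3 -c "
from h import *
delta(tap(.0315,0.001,.03),TAP); g=get_state();print(g['q'],foot(), BR.T@g['contact_force'])"
```

```text
t 9.8 pos [0.4898 0.2179 0.2457] F [ 0.29 -1.18 -2.31] open 0.357
  shift cm [-3.27  0.17  2.91] rot [-0.0041  0.0001 -0.0008]
[-0.61613756  0.49237599 -0.03433963  2.30483615  2.04660371  0.27916023
 -0.90178994] [-0.00115398 -0.00097926  0.05912331] [-1.08317841 -1.21180459 -2.03783304]
```

Emit:
send_rows([
  {"x": -1, "y": 0.05, "z": 0, "rx": 0, "ry": 0, "rz": 0, "jaw": 2},
  {"x": -1.5, "y": 0.05, "z": 0.5, "rx": 0, "ry": 0, "rz": 0, "jaw": 2},
  {"x": -0.7, "y": 0, "z": 1, "rx": 0, "ry": 0, "rz": 0, "jaw": 2},
  {"x": 0, "y": 0, "z": 0.3, "rx": 0, "ry": 0, "rz": 0, "jaw": 2},
  {"x": 0, "y": 0, "z": 0, "rx": 0, "ry": 0, "rz": 0, "jaw": 2},
])

```text
clock: 10.3
tool_pos: [0.5239, 0.2249, 0.2463]
eef_rot: [-0.084, 0.962, 0.02, 0.257]
contact_force: [-0.0, -0.8, -2.2]
opening: 0.36
finger_force: 54.9
```

```bash
cat >> h.py <<'E'
def st():
    g=get_state(); print('t',round(g['clock'],2),'foot mm',(foot(g)*1000).round(1),'F bore',(BR.T@g['contact_force']).round(1),'rot err',(R.from_quat(g['eef_rot']).inv()*R.from_matrix(TAP)).as_rotvec().round(3),'grip',g['opening'].round(3),'q6',g['q'][5].round(3))
E
python3 -c "
from h import *
st()"
```

```text
Traceback (most recent call last):
  File "h.py", line 40, in st
    g=get_state(); print('t',round(g['clock'],2),'foot mm',(foot(g)*1000).round(1),'F bore',(BR.T@g['contact_force']).round(1),'rot err',(R.from_quat(g['eef_rot']).inv()*R.from_matrix(TAP)).as_rotvec().round(3),'grip',g['opening'].round(3),'q6',g['q'][5].round(3))
                                                                                                                                                                                                                          ^^^^^^^^^^^^^^^^^^
AttributeError: 'float' object has no attribute 'round'
```

```bash
sed -i "s/g\['opening'\].round(3)/round(g['opening'],3)/" h.py
python3 -c "
from h import *
st()"
```

```text
t 10.3 foot mm [29.2 -0.1 42.2] F bore [-1.2 -0.8 -1.8] rot err [-0.005 -0.001  0.001] grip 0.36 q6 0.189
```

Emit:
send_rows([
  {"x": -0.2, "y": 0.1, "z": 0.4, "rx": 0, "ry": 0, "rz": 0, "jaw": 2},
  {"x": 0, "y": 0, "z": 0.5, "rx": 0, "ry": 0, "rz": 0, "jaw": 2},
  {"x": 0, "y": 0, "z": 0.5, "rx": 0, "ry": 0, "rz": 0, "jaw": 2},
  {"x": 0, "y": 0, "z": 0.3, "rx": 0, "ry": 0, "rz": 0, "jaw": 2},
  {"x": 0, "y": 0, "z": 0, "rx": 0, "ry": 0, "rz": 0, "jaw": 2},
])

```text
clock: 10.8
tool_pos: [0.5342, 0.2276, 0.233]
eef_rot: [-0.084, 0.962, 0.02, 0.258]
contact_force: [-0.1, -0.2, -1.1]
opening: 0.359
finger_force: 54.9
```

```bash
python3 -c "
from h import *
st()"
```

```text
t 10.8 foot mm [31.8  0.8 25.3] F bore [-0.7 -0.2 -0.9] rot err [-0.005 -0.     0.001] grip 0.359 q6 0.223
```

Emit:
send_rows([
  {"x": 0, "y": 0, "z": 0.1, "rx": 0, "ry": 0, "rz": 0, "jaw": 2},
  {"x": 0, "y": 0, "z": 0.1, "rx": 0, "ry": 0, "rz": 0, "jaw": 2},
  {"x": 0, "y": 0, "z": 0.1, "rx": 0, "ry": 0, "rz": 0, "jaw": 2},
  {"x": 0, "y": 0, "z": 0.1, "rx": 0, "ry": 0, "rz": 0, "jaw": 2},
  {"x": 0, "y": 0, "z": 0.1, "rx": 0, "ry": 0, "rz": 0, "jaw": 2},
])

```text
clock: 11.3
tool_pos: [0.5367, 0.2282, 0.2292]
eef_rot: [-0.084, 0.962, 0.02, 0.258]
contact_force: [0.5, 0.8, -1.7]
opening: 0.36
finger_force: 54.9
```

```bash
python3 -c "
from h import *
st()"
```

```text
t 11.3 foot mm [32.3  1.  20.8] F bore [-0.3  0.7 -1.8] rot err [-0.005  0.001  0.002] grip 0.36 q6 0.235
```

Emit:
send_rows([
  {"x": 0, "y": 0, "z": 0.06, "rx": 0, "ry": 0, "rz": 0, "jaw": 2},
  {"x": 0, "y": 0, "z": 0.06, "rx": 0, "ry": 0, "rz": 0, "jaw": 2},
  {"x": 0, "y": 0, "z": 0.06, "rx": 0, "ry": 0, "rz": 0, "jaw": 2},
  {"x": 0, "y": 0, "z": 0.06, "rx": 0, "ry": 0, "rz": 0, "jaw": 2},
  {"x": 0, "y": 0, "z": 0.06, "rx": 0, "ry": 0, "rz": 0, "jaw": 2},
])

```text
clock: 11.8
tool_pos: [0.5382, 0.2285, 0.2266]
eef_rot: [-0.084, 0.962, 0.02, 0.258]
contact_force: [0.5, -0.7, -2.4]
opening: 0.358
finger_force: 54.9
```

```bash
python3 -c "
from h import *
st()
s=snap('side','g.png');cv2.imwrite('pics/g.png',cv2.resize(s['img'][110:230,170:330,::-1],None,fx=5,fy=5,interpolation=cv2.INTER_CUBIC))
"
```

```text
t 11.8 foot mm [32.2  1.  17.8] F bore [-0.9 -0.8 -2.3] rot err [-0.005  0.001  0.002] grip 0.358 q6 0.241
```

View pics/g.png

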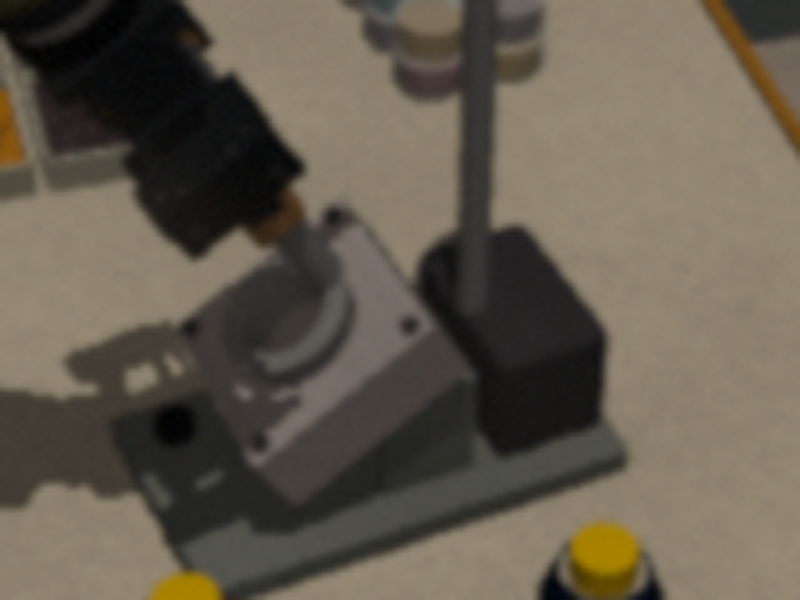

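The foot sits over the upslope part of the rim, at about crop (320,275), not yet loaded. I continue down.

Emit:
send_rows([
  {"x": 0, "y": 0, "z": 0.05, "rx": 0, "ry": 0, "rz": 0, "jaw": 2},
  {"x": 0, "y": 0, "z": 0.05, "rx": 0, "ry": 0, "rz": 0, "jaw": 2},
  {"x": 0, "y": 0, "z": 0.05, "rx": 0, "ry": 0, "rz": 0, "jaw": 2},
  {"x": 0, "y": 0, "z": 0.05, "rx": 0, "ry": 0, "rz": 0, "jaw": 2},
  {"x": 0, "y": 0, "z": 0.05, "rx": 0, "ry": 0, "rz": 0, "jaw": 2},
])

```text
clock: 12.35
tool_pos: [0.5394, 0.2287, 0.2245]
eef_rot: [-0.084, 0.962, 0.02, 0.258]
contact_force: [-1.8, -0.8, 0.5]
opening: 0.363
finger_force: 54.9
```

```bash
python3 -c "
from h import *
st()
"
```

```text
t 12.35 foot mm [32.3  1.  15.4] F bore [-1.4 -0.4  1.3] rot err [-0.005  0.001  0.002] grip 0.363 q6 0.247
```

Emit:
send_rows([
  {"x": 0, "y": 0, "z": -0.8, "rx": 0, "ry": 0, "rz": 0, "jaw": 2},
  {"x": 1.6, "y": 0, "z": -0.2, "rx": 0, "ry": 0, "rz": 0, "jaw": 2},
  {"x": 1.6, "y": 0, "z": 0, "rx": 0, "ry": 0, "rz": 0, "jaw": 2},
  {"x": 1.6, "y": 0, "z": 0, "rx": 0, "ry": 0, "rz": 0, "jaw": 2},
  {"x": 1.6, "y": 0, "z": 0, "rx": 0, "ry": 0, "rz": 0, "jaw": 2},
])

```text
clock: 12.85
tool_pos: [0.4795, 0.218, 0.2013]
eef_rot: [-0.084, 0.962, 0.02, 0.259]
contact_force: [-0.0, 0.3, -2.5]
opening: 0.36
finger_force: 54.9
```

Emit:
send_rows([
  {"x": 0, "y": 0, "z": 0, "rx": 0, "ry": 0, "rz": 0, "jaw": 2},
  {"x": 0, "y": 0, "z": 0.1, "rx": 0, "ry": 0, "rz": 0, "jaw": 2},
  {"x": 0, "y": 0, "z": 0.1, "rx": 0, "ry": 0, "rz": 0, "jaw": 2},
  {"x": 0, "y": 0, "z": 0.1, "rx": 0, "ry": 0, "rz": 0, "jaw": 2},
  {"x": 0, "y": 0, "z": 0.1, "rx": 0, "ry": 0, "rz": 0, "jaw": 2},
])

```text
clock: 13.35
tool_pos: [0.4825, 0.2186, 0.1979]
eef_rot: [-0.084, 0.962, 0.02, 0.259]
contact_force: [-0.5, -0.5, -2.4]
opening: 0.359
finger_force: 54.9
```

```bash
python3 -c "
from h import *
st()
"
```

```text
t 13.35 foot mm [-31.    1.   21.2] F bore [-1.7 -0.4 -1.8] rot err [-0.005  0.002  0.001] grip 0.359 q6 0.483
```

Emit:
send_rows([
  {"x": 0, "y": 0, "z": 0.1, "rx": 0, "ry": 0, "rz": 0, "jaw": 2},
  {"x": 0, "y": 0, "z": 0.08, "rx": 0, "ry": 0, "rz": 0, "jaw": 2},
  {"x": 0, "y": 0, "z": 0.08, "rx": 0, "ry": 0, "rz": 0, "jaw": 2},
  {"x": 0, "y": 0, "z": 0.08, "rx": 0, "ry": 0, "rz": 0, "jaw": 2},
  {"x": 0, "y": 0, "z": 0.06, "rx": 0, "ry": 0, "rz": 0, "jaw": 2},
])

```text
clock: 13.85
tool_pos: [0.4839, 0.2187, 0.194]
eef_rot: [-0.084, 0.962, 0.02, 0.258]
contact_force: [-0.9, 0.7, -2.0]
opening: 0.359
finger_force: 54.9
```

```bash
python3 -c "
from h import *
st()
"
```

```text
t 13.85 foot mm [-31.9   0.8  17.2] F bore [-1.6  0.9 -1.4] rot err [-0.005  0.001  0.002] grip 0.359 q6 0.49
```

Emit:
send_rows([
  {"x": 0, "y": 0, "z": 0.05, "rx": 0, "ry": 0, "rz": 0, "jaw": 2},
  {"x": 0, "y": 0, "z": 0.05, "rx": 0, "ry": 0, "rz": 0, "jaw": 2},
  {"x": 0, "y": 0, "z": 0.05, "rx": 0, "ry": 0, "rz": 0, "jaw": 2},
  {"x": 0, "y": 0, "z": 0.05, "rx": 0, "ry": 0, "rz": 0, "jaw": 2},
  {"x": 0, "y": 0, "z": 0, "rx": 0, "ry": 0, "rz": 0, "jaw": 2},
])

```text
clock: 14.35
tool_pos: [0.4847, 0.2189, 0.1923]
eef_rot: [-0.084, 0.962, 0.02, 0.258]
contact_force: [-0.3, -1.3, -1.1]
opening: 0.36
finger_force: 54.9
```

```bash
python3 -c "
from h import *
st()
"
```

```text
t 14.35 foot mm [-31.9   0.8  15.3] F bore [-1.  -1.2 -0.7] rot err [-0.005  0.     0.002] grip 0.36 q6 0.494
```

Emit:
send_rows([
  {"x": 0, "y": 0, "z": -0.8, "rx": 0, "ry": 0, "rz": 0, "jaw": 2},
  {"x": -1.1, "y": 1.1, "z": 0, "rx": 0, "ry": 0, "rz": 0, "jaw": 2},
  {"x": -1.1, "y": 1.1, "z": 0, "rx": 0, "ry": 0, "rz": 0, "jaw": 2},
  {"x": -1, "y": 1, "z": 0, "rx": 0, "ry": 0, "rz": 0, "jaw": 2},
  {"x": 0, "y": 0, "z": 0.3, "rx": 0, "ry": 0, "rz": 0, "jaw": 2},
])

```text
clock: 14.85
tool_pos: [0.5051, 0.2575, 0.2142]
eef_rot: [-0.085, 0.962, 0.022, 0.26]
contact_force: [0.1, -0.1, -2.9]
opening: 0.361
finger_force: 54.9
```

Emit:
send_rows([
  {"x": 0, "y": 0, "z": 0.1, "rx": 0, "ry": 0, "rz": 0, "jaw": 2},
  {"x": 0, "y": 0, "z": 0.1, "rx": 0, "ry": 0, "rz": 0, "jaw": 2},
  {"x": 0, "y": 0, "z": 0.1, "rx": 0, "ry": 0, "rz": 0, "jaw": 2},
  {"x": 0, "y": 0, "z": 0.1, "rx": 0, "ry": 0, "rz": 0, "jaw": 2},
  {"x": 0, "y": 0, "z": 0.1, "rx": 0, "ry": 0, "rz": 0, "jaw": 2},
])

```text
clock: 15.35
tool_pos: [0.5065, 0.2548, 0.208]
eef_rot: [-0.084, 0.962, 0.02, 0.258]
contact_force: [-0.2, 0.2, -0.3]
opening: 0.354
finger_force: 54.9
```

```bash
python3 -c "
from h import *
st()
"
```

```text
t 15.35 foot mm [-0.2 32.4 15. ] F bore [-0.3  0.2 -0.1] rot err [-0.005  0.     0.001] grip 0.354 q6 0.364
```

Emit:
send_rows([
  {"x": 0, "y": 0, "z": -0.8, "rx": 0, "ry": 0, "rz": 0, "jaw": 2},
  {"x": 0, "y": -2.1, "z": 0, "rx": 0, "ry": 0, "rz": 0, "jaw": 2},
  {"x": 0, "y": -2.1, "z": 0, "rx": 0, "ry": 0, "rz": 0, "jaw": 2},
  {"x": 0, "y": -2.1, "z": 0, "rx": 0, "ry": 0, "rz": 0, "jaw": 2},
  {"x": 0, "y": 0, "z": 0.3, "rx": 0, "ry": 0, "rz": 0, "jaw": 2},
])

```text
clock: 15.85
tool_pos: [0.5153, 0.1889, 0.2134]
eef_rot: [-0.082, 0.962, 0.018, 0.259]
contact_force: [0.0, -0.0, -2.5]
opening: 0.356
finger_force: 54.9
```

Emit:
send_rows([
  {"x": 0, "y": 0, "z": 0.1, "rx": 0, "ry": 0, "rz": 0, "jaw": 2},
  {"x": 0, "y": 0, "z": 0.1, "rx": 0, "ry": 0, "rz": 0, "jaw": 2},
  {"x": 0, "y": 0, "z": 0.1, "rx": 0, "ry": 0, "rz": 0, "jaw": 2},
  {"x": 0, "y": 0, "z": 0.1, "rx": 0, "ry": 0, "rz": 0, "jaw": 2},
  {"x": 0, "y": 0, "z": 0.1, "rx": 0, "ry": 0, "rz": 0, "jaw": 2},
])

```text
clock: 16.35
tool_pos: [0.5173, 0.1939, 0.2085]
eef_rot: [-0.085, 0.962, 0.02, 0.258]
contact_force: [0.0, 0.4, -2.3]
opening: 0.361
finger_force: 54.9
```

```bash
python3 -c "
from h import *
st()
"
```

```text
t 16.35 foot mm [  0.2 -29.4  15.4] F bore [-1.1  0.4 -2.1] rot err [-0.004  0.001  0.002] grip 0.361 q6 0.384
```

Emit:
send_rows([
  {"x": 0, "y": 0, "z": 0.05, "rx": 0, "ry": 0, "rz": 0, "jaw": 2},
  {"x": 0, "y": 0, "z": 0.05, "rx": 0, "ry": 0, "rz": 0, "jaw": 2},
  {"x": 0, "y": 0, "z": 0.05, "rx": 0, "ry": 0, "rz": 0, "jaw": 2},
  {"x": 0, "y": 0, "z": 0.05, "rx": 0, "ry": 0, "rz": 0, "jaw": 2},
  {"x": 0, "y": 0, "z": 0.05, "rx": 0, "ry": 0, "rz": 0, "jaw": 2},
])

```text
clock: 16.85
tool_pos: [0.5186, 0.1938, 0.2064]
eef_rot: [-0.085, 0.962, 0.02, 0.258]
contact_force: [-1.6, 0.8, 0.9]
opening: 0.36
finger_force: 54.9
```

```bash
python3 -c "
from h import *
st()
"
```

```text
t 16.85 foot mm [  0.2 -29.7  13. ] F bore [-0.8  1.   1.5] rot err [-0.004  0.001  0.002] grip 0.36 q6 0.388
```

Emit:
send_rows([
  {"x": 0, "y": 0, "z": -0.8, "rx": 0, "ry": 0, "rz": 0, "jaw": 2},
  {"x": 0, "y": 2, "z": 0, "rx": 0, "ry": 0, "rz": 0, "jaw": 2},
  {"x": 0, "y": 2.1, "z": 0, "rx": 0, "ry": 0, "rz": 0, "jaw": 2},
  {"x": 0, "y": 2.1, "z": 0, "rx": 0, "ry": 0, "rz": 0, "jaw": 2},
  {"x": 0, "y": 0, "z": 0.2, "rx": 0, "ry": 0, "rz": 0, "jaw": 2},
])

```text
clock: 17.35
tool_pos: [0.5042, 0.2579, 0.2119]
eef_rot: [-0.087, 0.962, 0.022, 0.259]
contact_force: [0.2, 0.1, -2.3]
opening: 0.361
finger_force: 54.9
```

Emit:
send_rows([
  {"x": 0, "y": 0, "z": 0.1, "rx": 0, "ry": 0, "rz": 0, "jaw": 2},
  {"x": 0, "y": 0, "z": 0.12, "rx": 0, "ry": 0, "rz": 0, "jaw": 2},
  {"x": 0, "y": 0, "z": 0.13, "rx": 0, "ry": 0, "rz": 0, "jaw": 2},
  {"x": 0, "y": 0, "z": 0.13, "rx": 0, "ry": 0, "rz": 0, "jaw": 2},
  {"x": 0, "y": 0, "z": 0.12, "rx": 0, "ry": 0, "rz": 0, "jaw": 2},
])

```text
clock: 17.85
tool_pos: [0.5082, 0.2534, 0.2061]
eef_rot: [-0.084, 0.962, 0.02, 0.258]
contact_force: [-1.9, -0.7, -0.5]
opening: 0.357
finger_force: 54.9
```

```bash
python3 -c "
from h import *
st()
"
```

```text
t 17.85 foot mm [ 0.2 30.6 12.6] F bore [-2.  -0.4  0.5] rot err [-0.006  0.001  0.   ] grip 0.357 q6 0.368
```

Emit:
send_rows([
  {"x": 0, "y": 0, "z": -0.8, "rx": 0, "ry": 0, "rz": 0, "jaw": 2},
  {"x": -1.1, "y": -1.1, "z": 0, "rx": 0, "ry": 0, "rz": 0, "jaw": 2},
  {"x": -1.1, "y": -1, "z": 0, "rx": 0, "ry": 0, "rz": 0, "jaw": 2},
  {"x": -1, "y": -1, "z": 0, "rx": 0, "ry": 0, "rz": 0, "jaw": 2},
  {"x": 0, "y": 0, "z": 0.2, "rx": 0, "ry": 0, "rz": 0, "jaw": 2},
])

```text
clock: 18.35
tool_pos: [0.5393, 0.227, 0.229]
eef_rot: [-0.083, 0.962, 0.02, 0.26]
contact_force: [-0.5, 0.8, -2.8]
opening: 0.359
finger_force: 54.9
```

Emit:
send_rows([
  {"x": 0, "y": 0, "z": 0.1, "rx": 0, "ry": 0, "rz": 0, "jaw": 2},
  {"x": 0, "y": 0, "z": 0.12, "rx": 0, "ry": 0, "rz": 0, "jaw": 2},
  {"x": 0, "y": 0, "z": 0.13, "rx": 0, "ry": 0, "rz": 0, "jaw": 2},
  {"x": 0, "y": 0, "z": 0.13, "rx": 0, "ry": 0, "rz": 0, "jaw": 2},
  {"x": 0, "y": 0, "z": 0.12, "rx": 0, "ry": 0, "rz": 0, "jaw": 2},
])

```text
clock: 18.85
tool_pos: [0.5404, 0.2291, 0.2219]
eef_rot: [-0.085, 0.962, 0.02, 0.258]
contact_force: [-1.6, 0.6, -0.3]
opening: 0.36
finger_force: 54.9
```

```bash
python3 -c "
from h import *
st()
"
```

```text
t 18.85 foot mm [31.8  1.3 12.6] F bore [-1.4  0.9  0.5] rot err [-0.005  0.     0.002] grip 0.36 q6 0.259
```

Emit:
send_rows([
  {"x": 0, "y": 0, "z": -0.8, "rx": 0, "ry": 0, "rz": 0, "jaw": 2},
  {"x": 2.1, "y": 0, "z": 0, "rx": 0, "ry": 0, "rz": 0, "jaw": 2},
  {"x": 2.1, "y": 0, "z": 0, "rx": 0, "ry": 0, "rz": 0, "jaw": 2},
  {"x": 2.1, "y": 0, "z": 0, "rx": 0, "ry": 0, "rz": 0, "jaw": 2},
  {"x": 0, "y": 0, "z": 0.2, "rx": 0, "ry": 0, "rz": 0, "jaw": 2},
])

```text
clock: 19.35
tool_pos: [0.4808, 0.2179, 0.1948]
eef_rot: [-0.086, 0.963, 0.02, 0.256]
contact_force: [0.1, 0.0, -2.2]
opening: 0.359
finger_force: 54.9
```

Emit:
send_rows([
  {"x": 0, "y": 0, "z": 0.1, "rx": 0, "ry": 0, "rz": 0, "jaw": 2},
  {"x": 0, "y": 0, "z": 0.12, "rx": 0, "ry": 0, "rz": 0, "jaw": 2},
  {"x": 0, "y": 0, "z": 0.13, "rx": 0, "ry": 0, "rz": 0, "jaw": 2},
  {"x": 0, "y": 0, "z": 0.13, "rx": 0, "ry": 0, "rz": 0, "jaw": 2},
  {"x": 0, "y": 0, "z": 0.12, "rx": 0, "ry": 0, "rz": 0, "jaw": 2},
])

```text
clock: 19.85
tool_pos: [0.4874, 0.2195, 0.1909]
eef_rot: [-0.084, 0.962, 0.02, 0.259]
contact_force: [-1.2, 0.2, 0.7]
opening: 0.358
finger_force: 54.9
```

```bash
python3 -c "
from h import *
st()
"
```

```text
t 19.85 foot mm [-30.2   0.9  12.7] F bore [-0.6  0.4  1.2] rot err [-0.005  0.002  0.001] grip 0.358 q6 0.502
```

Cup is square at about 12.6 mm. Next level, 10 mm.

Emit:
send_rows([
  {"x": 0, "y": 0, "z": -0.8, "rx": 0, "ry": 0, "rz": 0, "jaw": 2},
  {"x": -1, "y": -1.1, "z": 0, "rx": 0, "ry": 0, "rz": 0, "jaw": 2},
  {"x": -1, "y": -1, "z": 0, "rx": 0, "ry": 0, "rz": 0, "jaw": 2},
  {"x": -1, "y": -1, "z": 0, "rx": 0, "ry": 0, "rz": 0, "jaw": 2},
  {"x": 0, "y": 0, "z": 0.3, "rx": 0, "ry": 0, "rz": 0, "jaw": 2},
])

```text
clock: 20.35
tool_pos: [0.5169, 0.1915, 0.2117]
eef_rot: [-0.083, 0.962, 0.019, 0.26]
contact_force: [0.7, 0.3, -1.9]
opening: 0.361
finger_force: 54.9
```

Emit:
send_rows([
  {"x": 0, "y": 0, "z": 0.2, "rx": 0, "ry": 0, "rz": 0, "jaw": 2},
  {"x": 0, "y": 0, "z": 0.15, "rx": 0, "ry": 0, "rz": 0, "jaw": 2},
  {"x": 0, "y": 0, "z": 0.14, "rx": 0, "ry": 0, "rz": 0, "jaw": 2},
  {"x": 0, "y": 0, "z": 0.14, "rx": 0, "ry": 0, "rz": 0, "jaw": 2},
  {"x": 0, "y": 0, "z": 0.13, "rx": 0, "ry": 0, "rz": 0, "jaw": 2},
])

```text
clock: 20.85
tool_pos: [0.5183, 0.194, 0.2033]
eef_rot: [-0.085, 0.962, 0.02, 0.258]
contact_force: [-1.8, -0.3, 0.6]
opening: 0.358
finger_force: 54.9
```

```bash
python3 -c "
from h import *
st()
"
```

```text
t 20.85 foot mm [ -1.7 -29.4  10.4] F bore [-1.3  0.   1.5] rot err [-0.004 -0.001  0.003] grip 0.358 q6 0.401
```

Emit:
send_rows([
  {"x": 0, "y": 0, "z": -0.8, "rx": 0, "ry": 0, "rz": 0, "jaw": 2},
  {"x": 0, "y": 2, "z": 0, "rx": 0, "ry": 0, "rz": 0, "jaw": 2},
  {"x": 0, "y": 2.1, "z": 0, "rx": 0, "ry": 0, "rz": 0, "jaw": 2},
  {"x": 0, "y": 2.1, "z": 0, "rx": 0, "ry": 0, "rz": 0, "jaw": 2},
  {"x": 0, "y": 0, "z": 0.2, "rx": 0, "ry": 0, "rz": 0, "jaw": 2},
])

```text
clock: 21.35
tool_pos: [0.5046, 0.2585, 0.2093]
eef_rot: [-0.087, 0.962, 0.022, 0.259]
contact_force: [0.6, 0.2, -1.8]
opening: 0.359
finger_force: 54.9
```

Emit:
send_rows([
  {"x": 0, "y": 0, "z": 0.1, "rx": 0, "ry": 0, "rz": 0, "jaw": 2},
  {"x": 0, "y": 0, "z": 0.12, "rx": 0, "ry": 0, "rz": 0, "jaw": 2},
  {"x": 0, "y": 0, "z": 0.13, "rx": 0, "ry": 0, "rz": 0, "jaw": 2},
  {"x": 0, "y": 0, "z": 0.13, "rx": 0, "ry": 0, "rz": 0, "jaw": 2},
  {"x": 0, "y": 0, "z": 0.12, "rx": 0, "ry": 0, "rz": 0, "jaw": 2},
])

```text
clock: 21.85
tool_pos: [0.5087, 0.2534, 0.2034]
eef_rot: [-0.084, 0.962, 0.019, 0.258]
contact_force: [-2.2, -2.3, 0.7]
opening: 0.359
finger_force: 54.9
```

```bash
python3 -c "
from h import *
st()
"
```

```text
t 21.85 foot mm [-0.8 30.5 10. ] F bore [-1.9 -1.8  1.9] rot err [-0.006  0.001  0.   ] grip 0.359 q6 0.382
```

Emit:
send_rows([
  {"x": 0, "y": 0, "z": -0.8, "rx": 0, "ry": 0, "rz": 0, "jaw": 2},
  {"x": -1.1, "y": -1.1, "z": 0, "rx": 0, "ry": 0, "rz": 0, "jaw": 2},
  {"x": -1.1, "y": -1, "z": 0, "rx": 0, "ry": 0, "rz": 0, "jaw": 2},
  {"x": -1, "y": -1, "z": 0, "rx": 0, "ry": 0, "rz": 0, "jaw": 2},
  {"x": 0, "y": 0, "z": 0.2, "rx": 0, "ry": 0, "rz": 0, "jaw": 2},
])

```text
clock: 22.35
tool_pos: [0.5398, 0.2271, 0.2262]
eef_rot: [-0.083, 0.962, 0.02, 0.26]
contact_force: [-0.3, -0.6, -2.6]
opening: 0.359
finger_force: 54.9
```

Emit:
send_rows([
  {"x": 0, "y": 0, "z": 0.1, "rx": 0, "ry": 0, "rz": 0, "jaw": 2},
  {"x": 0, "y": 0, "z": 0.12, "rx": 0, "ry": 0, "rz": 0, "jaw": 2},
  {"x": 0, "y": 0, "z": 0.13, "rx": 0, "ry": 0, "rz": 0, "jaw": 2},
  {"x": 0, "y": 0, "z": 0.13, "rx": 0, "ry": 0, "rz": 0, "jaw": 2},
  {"x": 0, "y": 0, "z": 0.12, "rx": 0, "ry": 0, "rz": 0, "jaw": 2},
])

```text
clock: 22.85
tool_pos: [0.5408, 0.2292, 0.2192]
eef_rot: [-0.085, 0.962, 0.02, 0.258]
contact_force: [-2.8, 0.6, 0.3]
opening: 0.357
finger_force: 54.9
```

```bash
python3 -c "
from h import *
st()
"
```

```text
t 22.85 foot mm [30.8  1.3 10.1] F bore [-2.1  1.1  1.6] rot err [-0.004  0.     0.002] grip 0.357 q6 0.274
```

Emit:
send_rows([
  {"x": 0, "y": 0, "z": -0.8, "rx": 0, "ry": 0, "rz": 0, "jaw": 2},
  {"x": 2.1, "y": 0, "z": 0, "rx": 0, "ry": 0, "rz": 0, "jaw": 2},
  {"x": 2.1, "y": 0, "z": 0, "rx": 0, "ry": 0, "rz": 0, "jaw": 2},
  {"x": 2.1, "y": 0, "z": 0, "rx": 0, "ry": 0, "rz": 0, "jaw": 2},
  {"x": 0, "y": 0, "z": 0.2, "rx": 0, "ry": 0, "rz": 0, "jaw": 2},
])

```text
clock: 23.35
tool_pos: [0.4813, 0.218, 0.192]
eef_rot: [-0.086, 0.963, 0.02, 0.256]
contact_force: [0.0, -0.4, -2.1]
opening: 0.357
finger_force: 54.9
```

Emit:
send_rows([
  {"x": 0, "y": 0, "z": 0.1, "rx": 0, "ry": 0, "rz": 0, "jaw": 2},
  {"x": 0, "y": 0, "z": 0.12, "rx": 0, "ry": 0, "rz": 0, "jaw": 2},
  {"x": 0, "y": 0, "z": 0.13, "rx": 0, "ry": 0, "rz": 0, "jaw": 2},
  {"x": 0, "y": 0, "z": 0.13, "rx": 0, "ry": 0, "rz": 0, "jaw": 2},
  {"x": 0, "y": 0, "z": 0.12, "rx": 0, "ry": 0, "rz": 0, "jaw": 2},
])

```text
clock: 23.85
tool_pos: [0.4878, 0.2195, 0.1882]
eef_rot: [-0.084, 0.962, 0.02, 0.259]
contact_force: [0.0, 0.0, 1.3]
opening: 0.357
finger_force: 54.9
```

```bash
python3 -c "
from h import *
st()
"
```

```text
t 23.85 foot mm [-31.2   0.9  10.1] F bore [ 0.6 -0.   1.1] rot err [-0.005  0.001  0.001] grip 0.357 q6 0.514
```

Next level, 7.5 mm.

Emit:
send_rows([
  {"x": 0, "y": 0, "z": -0.8, "rx": 0, "ry": 0, "rz": 0, "jaw": 2},
  {"x": -1.1, "y": -1.1, "z": 0, "rx": 0, "ry": 0, "rz": 0, "jaw": 2},
  {"x": -1.1, "y": -1, "z": 0, "rx": 0, "ry": 0, "rz": 0, "jaw": 2},
  {"x": -1, "y": -1, "z": 0, "rx": 0, "ry": 0, "rz": 0, "jaw": 2},
  {"x": 0, "y": 0, "z": 0.3, "rx": 0, "ry": 0, "rz": 0, "jaw": 2},
])

```text
clock: 24.35
tool_pos: [0.519, 0.1918, 0.21]
eef_rot: [-0.083, 0.962, 0.019, 0.26]
contact_force: [1.3, -0.8, -2.1]
opening: 0.355
finger_force: 54.9
```

Emit:
send_rows([
  {"x": 0, "y": 0, "z": 0.2, "rx": 0, "ry": 0, "rz": 0, "jaw": 2},
  {"x": 0, "y": 0, "z": 0.15, "rx": 0, "ry": 0, "rz": 0, "jaw": 2},
  {"x": 0, "y": 0, "z": 0.14, "rx": 0, "ry": 0, "rz": 0, "jaw": 2},
  {"x": 0, "y": 0, "z": 0.14, "rx": 0, "ry": 0, "rz": 0, "jaw": 2},
  {"x": 0, "y": 0, "z": 0.13, "rx": 0, "ry": 0, "rz": 0, "jaw": 2},
])

```text
clock: 24.85
tool_pos: [0.5204, 0.1943, 0.2016]
eef_rot: [-0.085, 0.962, 0.02, 0.258]
contact_force: [-2.9, -0.1, 1.5]
opening: 0.357
finger_force: 54.9
```

```bash
python3 -c "
from h import *
st()
"
```

```text
t 24.85 foot mm [ -0.7 -29.5   7.8] F bore [-1.7  0.4  2.7] rot err [-0.004 -0.001  0.003] grip 0.357 q6 0.405
```

Emit:
send_rows([
  {"x": 0, "y": 0, "z": -0.8, "rx": 0, "ry": 0, "rz": 0, "jaw": 2},
  {"x": 0, "y": 2, "z": 0, "rx": 0, "ry": 0, "rz": 0, "jaw": 2},
  {"x": 0, "y": 2.1, "z": 0, "rx": 0, "ry": 0, "rz": 0, "jaw": 2},
  {"x": 0, "y": 2.1, "z": 0, "rx": 0, "ry": 0, "rz": 0, "jaw": 2},
  {"x": 0, "y": 0, "z": 0.2, "rx": 0, "ry": 0, "rz": 0, "jaw": 2},
])

```text
clock: 25.35
tool_pos: [0.5067, 0.259, 0.2076]
eef_rot: [-0.087, 0.962, 0.022, 0.259]
contact_force: [0.5, 0.9, -1.9]
opening: 0.36
finger_force: 54.9
```

Emit:
send_rows([
  {"x": 0, "y": 0, "z": 0.1, "rx": 0, "ry": 0, "rz": 0, "jaw": 2},
  {"x": 0, "y": 0, "z": 0.12, "rx": 0, "ry": 0, "rz": 0, "jaw": 2},
  {"x": 0, "y": 0, "z": 0.13, "rx": 0, "ry": 0, "rz": 0, "jaw": 2},
  {"x": 0, "y": 0, "z": 0.13, "rx": 0, "ry": 0, "rz": 0, "jaw": 2},
  {"x": 0, "y": 0, "z": 0.12, "rx": 0, "ry": 0, "rz": 0, "jaw": 2},
])

```text
clock: 25.85
tool_pos: [0.5108, 0.2537, 0.2016]
eef_rot: [-0.084, 0.962, 0.019, 0.258]
contact_force: [-1.2, -1.7, 0.5]
opening: 0.358
finger_force: 54.9
```

```bash
python3 -c "
from h import *
st()
"
```

```text
t 25.85 foot mm [ 0.1 30.5  7.4] F bore [-1.  -1.5  1.2] rot err [-0.006  0.001  0.   ] grip 0.358 q6 0.388
```

Emit:
send_rows([
  {"x": 0, "y": 0, "z": -0.8, "rx": 0, "ry": 0, "rz": 0, "jaw": 2},
  {"x": -1.1, "y": -1.1, "z": 0, "rx": 0, "ry": 0, "rz": 0, "jaw": 2},
  {"x": -1.1, "y": -1, "z": 0, "rx": 0, "ry": 0, "rz": 0, "jaw": 2},
  {"x": -1, "y": -1, "z": 0, "rx": 0, "ry": 0, "rz": 0, "jaw": 2},
  {"x": 0, "y": 0, "z": 0.2, "rx": 0, "ry": 0, "rz": 0, "jaw": 2},
])

```text
clock: 26.35
tool_pos: [0.5419, 0.2274, 0.2245]
eef_rot: [-0.083, 0.962, 0.02, 0.26]
contact_force: [-0.7, 0.2, -2.2]
opening: 0.357
finger_force: 54.9
```

Emit:
send_rows([
  {"x": 0, "y": 0, "z": 0.1, "rx": 0, "ry": 0, "rz": 0, "jaw": 2},
  {"x": 0, "y": 0, "z": 0.12, "rx": 0, "ry": 0, "rz": 0, "jaw": 2},
  {"x": 0, "y": 0, "z": 0.13, "rx": 0, "ry": 0, "rz": 0, "jaw": 2},
  {"x": 0, "y": 0, "z": 0.13, "rx": 0, "ry": 0, "rz": 0, "jaw": 2},
  {"x": 0, "y": 0, "z": 0.12, "rx": 0, "ry": 0, "rz": 0, "jaw": 2},
])

```text
clock: 26.85
tool_pos: [0.5429, 0.2296, 0.2175]
eef_rot: [-0.085, 0.962, 0.02, 0.258]
contact_force: [-1.7, 0.1, 0.2]
opening: 0.36
finger_force: 54.9
```

```bash
python3 -c "
from h import *
st()
"
```

```text
t 26.85 foot mm [31.8  1.3  7.5] F bore [-1.3  0.4  1. ] rot err [-0.004  0.     0.002] grip 0.36 q6 0.279
```

Emit:
send_rows([
  {"x": 0, "y": 0, "z": -0.8, "rx": 0, "ry": 0, "rz": 0, "jaw": 2},
  {"x": 2.1, "y": 0, "z": 0, "rx": 0, "ry": 0, "rz": 0, "jaw": 2},
  {"x": 2.1, "y": 0, "z": 0, "rx": 0, "ry": 0, "rz": 0, "jaw": 2},
  {"x": 2.1, "y": 0, "z": 0, "rx": 0, "ry": 0, "rz": 0, "jaw": 2},
  {"x": 0, "y": 0, "z": 0.2, "rx": 0, "ry": 0, "rz": 0, "jaw": 2},
])

```text
clock: 27.35
tool_pos: [0.4834, 0.2183, 0.1902]
eef_rot: [-0.086, 0.963, 0.02, 0.256]
contact_force: [0.2, -1.0, -2.4]
opening: 0.357
finger_force: 54.9
```

Emit:
send_rows([
  {"x": 0, "y": 0, "z": 0.1, "rx": 0, "ry": 0, "rz": 0, "jaw": 2},
  {"x": 0, "y": 0, "z": 0.12, "rx": 0, "ry": 0, "rz": 0, "jaw": 2},
  {"x": 0, "y": 0, "z": 0.13, "rx": 0, "ry": 0, "rz": 0, "jaw": 2},
  {"x": 0, "y": 0, "z": 0.13, "rx": 0, "ry": 0, "rz": 0, "jaw": 2},
  {"x": 0, "y": 0, "z": 0.12, "rx": 0, "ry": 0, "rz": 0, "jaw": 2},
])

```text
clock: 27.85
tool_pos: [0.4899, 0.2198, 0.1864]
eef_rot: [-0.084, 0.962, 0.02, 0.259]
contact_force: [-0.9, -0.1, 2.0]
opening: 0.356
finger_force: 54.9
```

```bash
python3 -c "
from h import *
st()
"
```

```text
t 27.85 foot mm [-30.2   0.9   7.5] F bore [0.2 0.1 2.2] rot err [-0.005  0.001  0.001] grip 0.356 q6 0.518
```

Emit:
send_rows([
  {"x": 0, "y": 0, "z": -0.8, "rx": 0, "ry": 0, "rz": 0, "jaw": 2},
  {"x": -1.1, "y": -1.1, "z": 0, "rx": 0, "ry": 0, "rz": 0, "jaw": 2},
  {"x": -1, "y": -1, "z": 0, "rx": 0, "ry": 0, "rz": 0, "jaw": 2},
  {"x": -1, "y": -1, "z": 0, "rx": 0, "ry": 0, "rz": 0, "jaw": 2},
  {"x": 0, "y": 0, "z": 0.3, "rx": 0, "ry": 0, "rz": 0, "jaw": 2},
])

```text
clock: 28.35
tool_pos: [0.5203, 0.192, 0.2077]
eef_rot: [-0.083, 0.962, 0.019, 0.26]
contact_force: [0.8, 0.1, -2.5]
opening: 0.356
finger_force: 54.9
```

Emit:
send_rows([
  {"x": 0, "y": 0, "z": 0.2, "rx": 0, "ry": 0, "rz": 0, "jaw": 2},
  {"x": 0, "y": 0, "z": 0.15, "rx": 0, "ry": 0, "rz": 0, "jaw": 2},
  {"x": 0, "y": 0, "z": 0.13, "rx": 0, "ry": 0, "rz": 0, "jaw": 2},
  {"x": 0, "y": 0, "z": 0.12, "rx": 0, "ry": 0, "rz": 0, "jaw": 2},
  {"x": 0, "y": 0, "z": 0.1, "rx": 0, "ry": 0, "rz": 0, "jaw": 2},
])

```text
clock: 28.85
tool_pos: [0.5214, 0.1945, 0.1998]
eef_rot: [-0.085, 0.962, 0.02, 0.258]
contact_force: [-6.1, -0.6, 6.5]
opening: 0.358
finger_force: 54.9
```

```bash
python3 -c "
from h import *
st()
"
```

```text
t 28.85 foot mm [ -0.6 -29.4   5.8] F bore [-2.   0.5  8.6] rot err [-0.004 -0.001  0.003] grip 0.358 q6 0.412
```

Emit:
send_rows([
  {"x": 0, "y": 0, "z": -0.8, "rx": 0, "ry": 0, "rz": 0, "jaw": 2},
  {"x": 0, "y": 2, "z": 0, "rx": 0, "ry": 0, "rz": 0, "jaw": 2},
  {"x": 0, "y": 2.1, "z": 0, "rx": 0, "ry": 0, "rz": 0, "jaw": 2},
  {"x": 0, "y": 2.1, "z": 0, "rx": 0, "ry": 0, "rz": 0, "jaw": 2},
  {"x": 0, "y": 0, "z": 0.2, "rx": 0, "ry": 0, "rz": 0, "jaw": 2},
])

```text
clock: 29.35
tool_pos: [0.5078, 0.259, 0.2058]
eef_rot: [-0.087, 0.962, 0.022, 0.259]
contact_force: [0.6, 0.9, -2.3]
opening: 0.356
finger_force: 54.9
```

Emit:
send_rows([
  {"x": 0, "y": 0, "z": 0.1, "rx": 0, "ry": 0, "rz": 0, "jaw": 2},
  {"x": 0, "y": 0, "z": 0.12, "rx": 0, "ry": 0, "rz": 0, "jaw": 2},
  {"x": 0, "y": 0, "z": 0.13, "rx": 0, "ry": 0, "rz": 0, "jaw": 2},
  {"x": 0, "y": 0, "z": 0.13, "rx": 0, "ry": 0, "rz": 0, "jaw": 2},
  {"x": 0, "y": 0, "z": 0.12, "rx": 0, "ry": 0, "rz": 0, "jaw": 2},
])

```text
clock: 29.85
tool_pos: [0.5117, 0.254, 0.1999]
eef_rot: [-0.084, 0.962, 0.02, 0.258]
contact_force: [-8.5, -3.6, 13.0]
opening: 0.357
finger_force: 54.9
```

```bash
python3 -c "
from h import *
st()
"
```

```text
t 29.85 foot mm [ 0.2 30.6  5.5] F bore [-1.3 -2.1 15.8] rot err [-0.006  0.001  0.001] grip 0.357 q6 0.396
```

Emit:
send_rows([
  {"x": 0, "y": 0, "z": -0.8, "rx": 0, "ry": 0, "rz": 0, "jaw": 2},
  {"x": -1.1, "y": -1.1, "z": 0, "rx": 0, "ry": 0, "rz": 0, "jaw": 2},
  {"x": -1.1, "y": -1, "z": 0, "rx": 0, "ry": 0, "rz": 0, "jaw": 2},
  {"x": -1, "y": -1, "z": 0, "rx": 0, "ry": 0, "rz": 0, "jaw": 2},
  {"x": 0, "y": 0, "z": 0.2, "rx": 0, "ry": 0, "rz": 0, "jaw": 2},
])

```text
clock: 30.35
tool_pos: [0.5429, 0.2275, 0.2227]
eef_rot: [-0.083, 0.962, 0.019, 0.26]
contact_force: [-0.6, -0.8, -1.6]
opening: 0.356
finger_force: 54.9
```

Emit:
send_rows([
  {"x": 0, "y": 0, "z": 0.1, "rx": 0, "ry": 0, "rz": 0, "jaw": 2},
  {"x": 0, "y": 0, "z": 0.12, "rx": 0, "ry": 0, "rz": 0, "jaw": 2},
  {"x": 0, "y": 0, "z": 0.13, "rx": 0, "ry": 0, "rz": 0, "jaw": 2},
  {"x": 0, "y": 0, "z": 0.13, "rx": 0, "ry": 0, "rz": 0, "jaw": 2},
  {"x": 0, "y": 0, "z": 0.12, "rx": 0, "ry": 0, "rz": 0, "jaw": 2},
])

```text
clock: 30.85
tool_pos: [0.5438, 0.2297, 0.2158]
eef_rot: [-0.085, 0.962, 0.02, 0.258]
contact_force: [-9.4, -3.2, 12.7]
opening: 0.361
finger_force: 54.9
```

```bash
python3 -c "
from h import *
st()
"
```

```text
t 30.85 foot mm [31.8  1.3  5.6] F bore [-2.2 -1.5 15.9] rot err [-0.004  0.     0.002] grip 0.361 q6 0.288
```

Emit:
send_rows([
  {"x": 0, "y": 0, "z": -0.8, "rx": 0, "ry": 0, "rz": 0, "jaw": 2},
  {"x": 2.1, "y": 0, "z": 0, "rx": 0, "ry": 0, "rz": 0, "jaw": 2},
  {"x": 2.1, "y": 0, "z": 0, "rx": 0, "ry": 0, "rz": 0, "jaw": 2},
  {"x": 2.1, "y": 0, "z": 0, "rx": 0, "ry": 0, "rz": 0, "jaw": 2},
  {"x": 0, "y": 0, "z": 0.2, "rx": 0, "ry": 0, "rz": 0, "jaw": 2},
])

```text
clock: 31.35
tool_pos: [0.4844, 0.2185, 0.1885]
eef_rot: [-0.086, 0.963, 0.02, 0.256]
contact_force: [-0.6, 0.7, -3.3]
opening: 0.359
finger_force: 54.9
```

Emit:
send_rows([
  {"x": 0, "y": 0, "z": 0.1, "rx": 0, "ry": 0, "rz": 0, "jaw": 2},
  {"x": 0, "y": 0, "z": 0.12, "rx": 0, "ry": 0, "rz": 0, "jaw": 2},
  {"x": 0, "y": 0, "z": 0.13, "rx": 0, "ry": 0, "rz": 0, "jaw": 2},
  {"x": 0, "y": 0, "z": 0.13, "rx": 0, "ry": 0, "rz": 0, "jaw": 2},
  {"x": 0, "y": 0, "z": 0.12, "rx": 0, "ry": 0, "rz": 0, "jaw": 2},
])

```text
clock: 31.85
tool_pos: [0.4909, 0.22, 0.1847]
eef_rot: [-0.084, 0.962, 0.02, 0.259]
contact_force: [-7.9, -1.4, 12.4]
opening: 0.356
finger_force: 54.9
```

```bash
python3 -c "
from h import *
st()
"
```

```text
t 31.85 foot mm [-30.2   0.8   5.6] F bore [-0.7 -0.  14.7] rot err [-0.005  0.002  0.001] grip 0.356 q6 0.525
```

All four sides now push back hard at 5.5–5.8 mm, so the cup is seated. Retreating along the axis.

Emit:
send_rows([
  {"x": 0, "y": 0, "z": -1, "rx": 0, "ry": 0, "rz": 0, "jaw": 2},
  {"x": 0, "y": 0, "z": -2, "rx": 0, "ry": 0, "rz": 0, "jaw": 2},
  {"x": 0, "y": 0, "z": -3, "rx": 0, "ry": 0, "rz": 0, "jaw": 2},
  {"x": 0, "y": 0, "z": -3, "rx": 0, "ry": 0, "rz": 0, "jaw": 2},
  {"x": 0, "y": 0, "z": -3, "rx": 0, "ry": 0, "rz": 0, "jaw": 2},
])

```text
clock: 32.35
tool_pos: [0.43, 0.2099, 0.2896]
eef_rot: [-0.084, 0.962, 0.021, 0.258]
contact_force: [0.6, -1.1, -1.8]
opening: 0.355
finger_force: 54.9
```

```bash
python3 -c "
from h import *
st();g=get_state();print(g['tool_pos'],g['q']);delta([.41,.2,.32],down(100))
s=snap('side');t=snap('top')
cr=lambda s,u,v:cv2.resize(s['img'][v:v+100,u:u+100,::-1],None,fx=4,fy=4,interpolation=cv2.INTER_CUBIC)
cv2.imwrite('pics/k.png',np.hstack([cr(t,130,150),cr(s,180,110)]))"
```

```text
t 32.35 foot mm [-31.4   1.6 127.2] F bore [-0.6 -1.2 -1.8] rot err [-0.003  0.     0.001] grip 0.355 q6 0.272
[0.42999107 0.20986044 0.28955319] [-7.26118921e-01  3.40504687e-01 -1.80743674e-03  2.38743248e+00
  1.72134758e+00  2.72208368e-01 -6.46508242e-01]
t 32.35 pos [0.43   0.2099 0.2896] F [ 0.6  -1.14 -1.81] open 0.355
  shift cm [ 0.33 -0.63 -3.71] rot [-3.000e-03  5.239e-01  1.000e-04]
```

View pics/k.png

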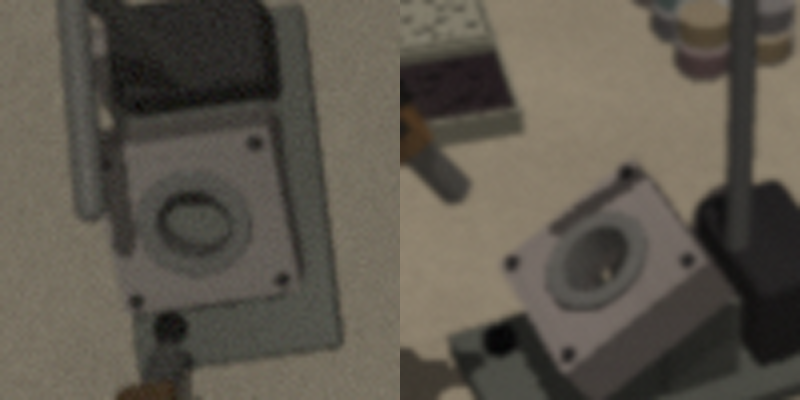

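Cup seated flat: its flange lies on the face all round (side view around (597,262), top view (195,222)). Now I untilt and lift.

Emit:
send_rows([
  {"x": 0, "y": 0, "z": -1.5, "rx": 0, "ry": 0.05, "rz": 0, "jaw": 2},
  {"x": 0, "y": 0, "z": -1.5, "rx": 0, "ry": 0.08, "rz": 0, "jaw": 2},
  {"x": 0, "y": 0, "z": -1, "rx": 0, "ry": 0.08, "rz": 0, "jaw": 2},
  {"x": 0, "y": 0, "z": 0, "rx": 0, "ry": 0.08, "rz": 0, "jaw": 2},
  {"x": 0, "y": 0, "z": 0, "rx": 0, "ry": 0.08, "rz": 0, "jaw": 2},
])

```text
clock: 32.95
tool_pos: [0.4306, 0.1978, 0.3011]
eef_rot: [-0.079, 0.983, -0.008, 0.164]
contact_force: [1.4, 0.3, -2.2]
opening: 0.358
finger_force: 54.9
```

Emit:
send_rows([
  {"x": 0, "y": 0, "z": 0, "rx": 0, "ry": 0.08, "rz": 0, "jaw": 2},
  {"x": 0, "y": 0, "z": 0, "rx": 0, "ry": 0.07, "rz": 0, "jaw": 2},
  {"x": 0, "y": 0, "z": 0, "rx": 0, "ry": 0, "rz": 0, "jaw": 2},
  {"x": 0, "y": 0, "z": 0, "rx": 0, "ry": 0, "rz": 0, "jaw": 2},
  {"x": 0, "y": 0, "z": 0, "rx": 0, "ry": 0, "rz": 0, "jaw": 2},
])

```text
clock: 33.45
tool_pos: [0.4309, 0.1978, 0.3013]
eef_rot: [-0.078, 0.993, -0.013, 0.092]
contact_force: [-0.2, 0.7, -2.6]
opening: 0.353
finger_force: 54.9
```

```bash
python3 -c "
from h import *
print(get_state()['q']);delta([.41,.2,.32],down(100));delta([.5774,-.1412,.26],down(100));delta([.5774,-.1412,.26],down(5))"
```

```text
[-0.34703387  0.37474295 -0.36163402  2.06834333  0.44568987  0.62782449
  0.70064841]
t 33.45 pos [0.4309 0.1978 0.3013] F [-0.15  0.66 -2.62] open 0.353
  shift cm [ 1.65  0.46 -2.22] rot [-0.043   0.1821 -0.0173]
t 33.45 pos [0.4309 0.1978 0.3013] F [-0.15  0.66 -2.62] open 0.353
  shift cm [ -8.13 -35.54   7.2 ] rot [-0.043   0.1821 -0.0173]
t 33.45 pos [0.4309 0.1978 0.3013] F [-0.15  0.66 -2.62] open 0.353
  shift cm [ -8.13 -35.54   7.2 ] rot [0.1179 0.1735 1.6354]
```

Emit:
send_rows([
  {"x": 0, "y": 0, "z": -0.5, "rx": -0.014, "ry": 0.06, "rz": -0.006, "jaw": 2},
  {"x": 0, "y": 0, "z": -0.5, "rx": -0.015, "ry": 0.061, "rz": -0.006, "jaw": 2},
  {"x": 0, "y": 0, "z": -0.5, "rx": -0.014, "ry": 0.061, "rz": -0.005, "jaw": 2},
  {"x": 0, "y": 0, "z": -0.5, "rx": 0, "ry": 0, "rz": 0, "jaw": 2},
  {"x": 0, "y": 0, "z": 0, "rx": 0, "ry": 0, "rz": 0, "jaw": 2},
])

```text
clock: 33.95
tool_pos: [0.4297, 0.1986, 0.322]
eef_rot: [-0.087, 0.996, 0.0, 0.001]
contact_force: [-0.1, -0.7, -1.9]
opening: 0.36
finger_force: 54.9
```

```bash
python3 -c "
from h import *
delta([.5774,-.1412,.32],down(100))"
```

```text
t 33.95 pos [0.4297 0.1986 0.322 ] F [-0.05 -0.72 -1.94] open 0.36
  shift cm [ -8.66 -36.03   0.21] rot [ 0.0006  0.0028 -0.0004]
```

Emit:
send_rows([
  {"x": -0.48, "y": -2, "z": 0, "rx": 0, "ry": 0, "rz": 0, "jaw": 2},
  {"x": -0.96, "y": -4, "z": 0, "rx": 0, "ry": 0, "rz": 0, "jaw": 2},
  {"x": -0.96, "y": -4, "z": 0, "rx": 0, "ry": 0, "rz": 0, "jaw": 2},
  {"x": -0.96, "y": -4, "z": 0, "rx": 0, "ry": 0, "rz": 0, "jaw": 2},
  {"x": -0.96, "y": -4, "z": 0, "rx": 0, "ry": 0, "rz": 0, "jaw": 2},
])

```text
clock: 34.45
tool_pos: [0.503, 0.0277, 0.3214]
eef_rot: [-0.088, 0.996, -0.0, 0.001]
contact_force: [1.3, 1.0, -2.4]
opening: 0.358
finger_force: 54.9
```

Emit:
send_rows([
  {"x": -0.96, "y": -4, "z": 0, "rx": 0, "ry": 0, "rz": 0, "jaw": 2},
  {"x": -0.96, "y": -4, "z": 0, "rx": 0, "ry": 0, "rz": 0, "jaw": 2},
  {"x": -0.96, "y": -4, "z": 0, "rx": 0, "ry": 0, "rz": 0, "jaw": 2},
  {"x": -0.96, "y": -4, "z": 0, "rx": 0, "ry": 0, "rz": 0, "jaw": 2},
  {"x": -0.5, "y": -2, "z": 0, "rx": 0, "ry": 0, "rz": 0.1, "jaw": 2},
])

```text
clock: 34.95
tool_pos: [0.5773, -0.1452, 0.3204]
eef_rot: [-0.034, 0.999, -0.001, -0.0]
contact_force: [0.2, 1.1, -2.5]
opening: 0.359
finger_force: 54.9
```

Emit:
send_rows([
  {"x": 0, "y": 0, "z": 0, "rx": 0, "ry": 0, "rz": 0.14, "jaw": 2},
  {"x": 0, "y": 0, "z": 0, "rx": 0, "ry": 0, "rz": 0.14, "jaw": 2},
  {"x": 0, "y": 0, "z": 0, "rx": 0, "ry": 0, "rz": 0.14, "jaw": 2},
  {"x": 0, "y": 0, "z": 0, "rx": 0, "ry": 0, "rz": 0.14, "jaw": 2},
  {"x": 0, "y": 0, "z": 0, "rx": 0, "ry": 0, "rz": 0.14, "jaw": 2},
])

```text
clock: 35.45
tool_pos: [0.5765, -0.14, 0.3208]
eef_rot: [0.31, 0.951, -0.0, -0.0]
contact_force: [0.5, -0.4, -2.5]
opening: 0.358
finger_force: 54.9
```

Emit:
send_rows([
  {"x": 0, "y": 0, "z": 0, "rx": 0, "ry": 0, "rz": 0.14, "jaw": 2},
  {"x": 0, "y": 0, "z": 0, "rx": 0, "ry": 0, "rz": 0.14, "jaw": 2},
  {"x": 0, "y": 0, "z": 0, "rx": 0, "ry": 0, "rz": 0.14, "jaw": 2},
  {"x": 0, "y": 0, "z": 0, "rx": 0, "ry": 0, "rz": 0.14, "jaw": 2},
  {"x": 0, "y": 0, "z": 0, "rx": 0, "ry": 0, "rz": 0.14, "jaw": 2},
])

```text
clock: 35.95
tool_pos: [0.5764, -0.1399, 0.3209]
eef_rot: [0.617, 0.787, -0.0, -0.0]
contact_force: [0.5, 0.5, -1.6]
opening: 0.358
finger_force: 54.9
```

```bash
python3 -c "
from h import *
delta([.5774,-.1412,.16],down(5))"
```

```text
t 35.95 pos [ 0.5764 -0.1399  0.3209] F [ 0.51  0.49 -1.65] open 0.358
  shift cm [-0.15  0.07 16.09] rot [-0.0005 -0.0004  0.1528]
```

Emit:
send_rows([
  {"x": -0.1, "y": 0.1, "z": 1, "rx": 0, "ry": 0, "rz": 0.08, "jaw": 2},
  {"x": 0, "y": 0, "z": 3, "rx": 0, "ry": 0, "rz": 0.07, "jaw": 2},
  {"x": 0, "y": 0, "z": 4, "rx": 0, "ry": 0, "rz": 0, "jaw": 2},
  {"x": 0, "y": 0, "z": 4, "rx": 0, "ry": 0, "rz": 0, "jaw": 2},
  {"x": 0, "y": 0, "z": 2.5, "rx": 0, "ry": 0, "rz": 0, "jaw": 2},
])

```text
clock: 36.45
tool_pos: [0.5763, -0.1398, 0.1735]
eef_rot: [0.672, 0.74, -0.001, -0.002]
contact_force: [-0.2, 0.2, -2.6]
opening: 0.363
finger_force: 54.9
```

Emit:
send_rows([
  {"x": 0, "y": 0, "z": 1, "rx": 0, "ry": 0, "rz": 0, "jaw": 2},
  {"x": 0, "y": 0, "z": 0, "rx": 0, "ry": 0, "rz": 0, "jaw": 2},
  {"x": 0, "y": 0, "z": 0, "rx": 0, "ry": 0, "rz": 0, "jaw": 2},
  {"x": 0, "y": 0, "z": 0, "rx": 0, "ry": 0, "rz": 0, "jaw": 2},
  {"x": 0, "y": 0, "z": 0, "rx": 0, "ry": 0, "rz": 0, "jaw": 2},
])

```text
clock: 36.95
tool_pos: [0.5795, -0.1417, 0.1677]
eef_rot: [0.673, 0.74, 0.001, 0.001]
contact_force: [0.3, 0.6, -1.8]
opening: 0.356
finger_force: 54.9
```

```bash
python3 -c "
from h import *
delta([.5774,-.1412,.1027],down(5))
s=snap('side');cv2.imwrite('pics/m.png',cv2.resize(s['img'][240:384,210:340,::-1],None,fx=4,fy=4,interpolation=cv2.INTER_CUBIC))
g=get_state();print(proj(s,g['tool_pos']-[0,0,L]))"
```

```text
t 36.95 pos [ 0.5795 -0.1417  0.1677] F [ 0.25  0.63 -1.78] open 0.356
  shift cm [ 0.06 -0.23  6.5 ] rot [ 0.0032 -0.0009  0.0073]
[275.47948683 296.85705386]
```

View pics/m.png

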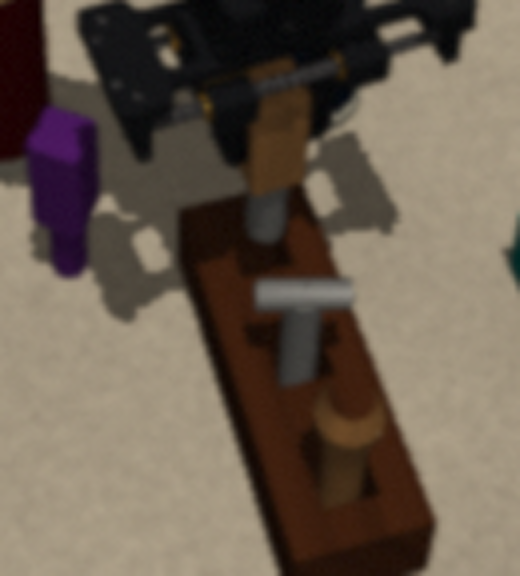

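The foot at crop (265,240) hangs over the vacant well. I'll shift 2.5 mm and lower it gently.

Emit:
send_rows([
  {"x": 0.1, "y": -0.25, "z": 0.5, "rx": 0.003, "ry": 0, "rz": 0.007, "jaw": 2},
  {"x": 0, "y": 0, "z": 1, "rx": 0, "ry": 0, "rz": 0, "jaw": 2},
  {"x": 0, "y": 0, "z": 0.8, "rx": 0, "ry": 0, "rz": 0, "jaw": 2},
  {"x": 0, "y": 0, "z": 0.5, "rx": 0, "ry": 0, "rz": 0, "jaw": 2},
  {"x": 0, "y": 0, "z": 0, "rx": 0, "ry": 0, "rz": 0, "jaw": 2},
])

```text
clock: 37.5
tool_pos: [0.5753, -0.1405, 0.137]
eef_rot: [0.675, 0.737, -0.001, -0.002]
contact_force: [-0.2, 0.1, -2.7]
opening: 0.362
finger_force: 54.9
```

```bash
python3 -c "
from h import *
delta([.5774,-.1412,.1027],down(5))"
```

```text
t 37.5 pos [ 0.5753 -0.1405  0.137 ] F [-0.18  0.14 -2.68] open 0.362
  shift cm [-0.1   0.22  3.43] rot [-0.0047 -0.0025  0.0003]
```

Emit:
send_rows([
  {"x": 0, "y": 0, "z": 0.8, "rx": -0.003, "ry": -0.002, "rz": 0, "jaw": 2},
  {"x": 0, "y": 0.1, "z": 1, "rx": 0, "ry": 0, "rz": 0, "jaw": 2},
  {"x": 0, "y": 0, "z": 0.7, "rx": 0, "ry": 0, "rz": 0, "jaw": 2},
  {"x": 0, "y": 0, "z": 0.4, "rx": 0, "ry": 0, "rz": 0, "jaw": 2},
  {"x": 0, "y": 0, "z": 0.25, "rx": 0, "ry": 0, "rz": 0, "jaw": 2},
])

```text
clock: 38.0
tool_pos: [0.5768, -0.1405, 0.1061]
eef_rot: [0.675, 0.737, -0.0, -0.0]
contact_force: [0.1, -0.5, -1.4]
opening: 0.357
finger_force: 54.9
```

Emit:
send_rows([
  {"x": 0, "y": 0, "z": 0.1, "rx": 0, "ry": 0, "rz": 0, "jaw": 2},
  {"x": 0, "y": 0, "z": 0.1, "rx": 0, "ry": 0, "rz": 0, "jaw": 2},
  {"x": 0, "y": 0, "z": 0, "rx": 0, "ry": 0, "rz": 0, "jaw": 2},
  {"x": 0, "y": 0, "z": 0, "rx": 0, "ry": 0, "rz": 0, "jaw": 2},
  {"x": 0, "y": 0, "z": 0, "rx": 0, "ry": 0, "rz": 0, "jaw": 2},
])

```text
clock: 38.5
tool_pos: [0.5772, -0.1406, 0.105]
eef_rot: [0.675, 0.737, 0.0, 0.0]
contact_force: [-0.6, -0.1, -2.4]
opening: 0.366
finger_force: 54.9
```

```bash
python3 -c "
from h import *
delta([.5774,-.1412,.1027],down(5))"
```

```text
t 38.5 pos [ 0.5772 -0.1406  0.105 ] F [-0.62 -0.14 -2.36] open 0.366
  shift cm [-0.06  0.02  0.23] rot [0.0009 0.0003 0.0003]
```

Emit:
send_rows([
  {"x": 0, "y": 0, "z": 0.1, "rx": 0, "ry": 0, "rz": 0, "jaw": 2},
  {"x": 0, "y": 0, "z": 0.1, "rx": 0, "ry": 0, "rz": 0, "jaw": 2},
  {"x": 0, "y": 0, "z": 0.05, "rx": 0, "ry": 0, "rz": 0, "jaw": 2},
  {"x": 0, "y": 0, "z": 0, "rx": 0, "ry": 0, "rz": 0, "jaw": 2},
  {"x": 0, "y": 0, "z": 0, "rx": 0, "ry": 0, "rz": 0, "jaw": 4},
])

```text
clock: 39.0
tool_pos: [0.5774, -0.1406, 0.1025]
eef_rot: [0.675, 0.737, 0.0, 0.001]
contact_force: [-0.9, -0.1, 0.0]
opening: 0.424
finger_force: 0.0
```

Emit:
send_rows([
  {"x": 0, "y": 0, "z": 0, "rx": 0, "ry": 0, "rz": 0, "jaw": 5},
  {"x": 0, "y": 0, "z": 0, "rx": 0, "ry": 0, "rz": 0, "jaw": 6},
  {"x": 0, "y": 0, "z": 0, "rx": 0, "ry": 0, "rz": 0, "jaw": 7},
  {"x": 0, "y": 0, "z": 0, "rx": 0, "ry": 0, "rz": 0, "jaw": 8.5},
  {"x": 0, "y": 0, "z": 0, "rx": 0, "ry": 0, "rz": 0, "jaw": 8.8},
])

```text
clock: 39.5
tool_pos: [0.5771, -0.1405, 0.1022]
eef_rot: [0.675, 0.737, 0.0, 0.0]
contact_force: [0.4, 0.8, -0.1]
opening: 0.882
finger_force: 0.0
```

Emit:
send_rows([
  {"x": 0, "y": 0, "z": 0, "rx": 0, "ry": 0, "rz": 0, "jaw": 8.8},
  {"x": 0, "y": 0, "z": 0, "rx": 0, "ry": 0, "rz": 0, "jaw": 8.8},
  {"x": 0, "y": 0, "z": 0, "rx": 0, "ry": 0, "rz": 0, "jaw": 8.8},
  {"x": 0, "y": 0, "z": 0, "rx": 0, "ry": 0, "rz": 0, "jaw": 8.8},
  {"x": 0, "y": 0, "z": 0, "rx": 0, "ry": 0, "rz": 0, "jaw": 8.8},
])

```text
clock: 40.0
tool_pos: [0.5771, -0.1405, 0.1023]
eef_rot: [0.675, 0.737, 0.0, 0.0]
contact_force: [0.3, -0.6, 0.1]
opening: 1.0
finger_force: 0.0
```

Emit:
send_rows([
  {"x": 0, "y": 0, "z": -1, "rx": 0, "ry": 0, "rz": 0, "jaw": 8.8},
  {"x": 0, "y": 0, "z": -2, "rx": 0, "ry": 0, "rz": 0, "jaw": 8.8},
  {"x": 0, "y": 0, "z": -3, "rx": 0, "ry": 0, "rz": 0, "jaw": 8.8},
  {"x": 0, "y": 0, "z": -4, "rx": 0, "ry": 0, "rz": 0, "jaw": 8.8},
  {"x": 0, "y": 0, "z": -4, "rx": 0, "ry": 0, "rz": 0, "jaw": 8.8},
])

```text
clock: 40.5
tool_pos: [0.5766, -0.1405, 0.2442]
eef_rot: [0.675, 0.737, 0.0, 0.0]
contact_force: [1.1, -0.1, -0.7]
opening: 1.0
finger_force: 0.0
```

Emit:
send_rows([
  {"x": 0, "y": 0, "z": -3, "rx": 0, "ry": 0, "rz": 0, "jaw": 8.8},
  {"x": 0, "y": 0, "z": -2, "rx": 0, "ry": 0, "rz": 0, "jaw": 8.8},
  {"x": 0, "y": 0, "z": 0, "rx": 0, "ry": 0, "rz": 0, "jaw": 8.8},
  {"x": 0, "y": 0, "z": 0, "rx": 0, "ry": 0, "rz": 0, "jaw": 8.8},
  {"x": 0, "y": 0, "z": 0, "rx": 0, "ry": 0, "rz": 0, "jaw": 8.8},
])

```text
clock: 41.0
tool_pos: [0.576, -0.1403, 0.291]
eef_rot: [0.675, 0.737, -0.001, -0.001]
contact_force: [0.3, -0.2, 0.3]
opening: 0.995
finger_force: 0.0
```

```bash
python3 -c "
from h import *
delta([.5774,-.1412,.1027],down(5))
s=snap('side');cv2.imwrite('pics/n.png',cv2.resize(s['img'][90:384,130:400,::-1],None,fx=2,fy=2))"
```

```text
t 41.0 pos [ 0.576  -0.1403  0.291 ] F [ 0.25 -0.21  0.26] open 0.995
  shift cm [-0.12  0.17 18.83] rot [-0.0021 -0.0006  0.0005]
```

View pics/n.png

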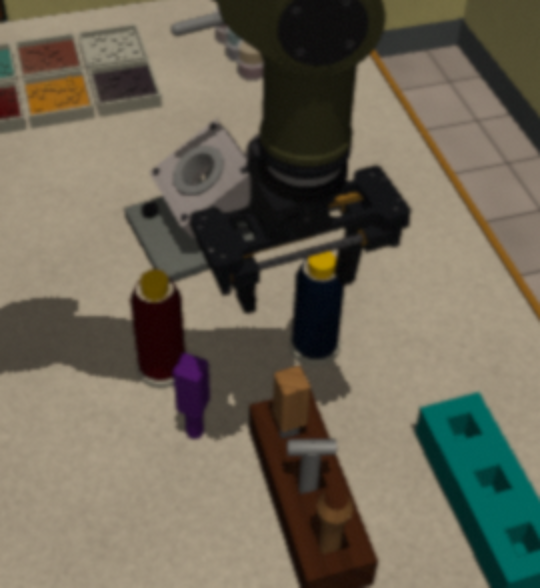

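The drift stands upright in its well at crop (292,400), the cup is seated and nothing else has moved. Handing in.

```bash
python3 -c "
from plant import *
print(finish_job())"
```

```text
the job is handed in; nothing more can be done
None
```

The cup was tapped home and square, the drift is back upright in its well, and the job was handed in at about 41 s; no verdict came back from the judging.

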